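Fish the sweet cartons out from under the warming plate

ROBOT

A 7-joint arm with a two-finger parallel gripper is mounted at the origin on the work surface; the furniture and walls round the work are solid. World frame = base frame: x ahead of the robot, y to its left, z up, the work surface at z = 0. Lengths are in m, angles in rad, forces in N, time in s.
With the tool pointing down it reaches from about 0.35 to 0.9 m from the base axis. Payload 19.9 kg.
Tool frame: the origin (TCP) lies at the very end of the fingers, on their centre line; the grasp point (between the pads) lies 19 mm behind it (env.grip_depth is the y of the grasp point in the tool frame, in m); y points along the fingers, x is the direction in which the jaws open and shut, and the axes are right-handed (so a half turn about y gives the same grasp; the last joint's range is limited). The gripper opens to 85 mm and grips with 20 to 120 N. Pads are 22 mm wide; open, the fingers measure 114 mm over their backs; the gripper's body (76 mm by 85 mm) begins 54 mm behind the grasp point. The pads swing forward as they close: fully open they stand 13 mm farther back than shut.
Start: joints at [1.071, 0.417, -0.01, 1.614, 0.005, 1.111, -0.053], TCP at [0.277, -0.56, 0.231] pointing down, gripper open.
Joint ranges: [-2.81, 2.81], [-0.39, 2.02], [-1.27, 1.25], [0.06, 2.57], [-1.19, 4.33], [0.19, 2], [-2.82, 2.82]. Speed limits (rad/s): [1.89, 1.89, 2.39, 2.39, 3.01, 3.01, 3.01].

INTERFACE

Orientations are given as a rotation vector (axis times angle).
In Python, from cell import env gives the robot as it stands. Calls block until the motion is done:
- env.reach(position, orientation): joint-space move of the TCP to a pose.
- env.move_linear(position, rotation=None, feed=0.15, f_stop=None): straight line of the TCP; rotation=None keeps the orientation; feed is the mean speed in m/s. With f_stop (N) it stops when the force on the tool has changed by that much, and returns True; else False.
- env.goto_joints(angles): joint-space move.
- env.open() and env.grab(force=None): open the fingers fully, or close them until they stop; force is the grip in N (None keeps the last).
- env.dwell(seconds).
- env.inverse_kinematics(position, orientation): joint angles nearest the present ones, or None.
- env.get_state(): the state.
- env.camera(name): name is "scene" or "top" or "wrist"; returns the picture (420x560x3 uint8, blue, green, red); there is no depth.
- env.camera_params(name): a dict with "mtx" (3x3 intrinsics, pixels), "R" (3x3) and "t" (3): a world point X has camera coordinates R X + t. Camera axes: x right, y down, z forward; pixel columns grow to the right and rows downward; lengths in m; the calibration is good to about 2 mm. A picture is of the moment at which its call begins: read the wrist's pose just before it. camera_params takes no time and is no camera call; for the wrist camera it gives the pose at the moment of the call.
A pose or a line that the arm cannot do raises env.IKError and nothing moves.
- env.job_done(): hands the job in, once; it reports no verdict.
The state is a dict: "t": time; "q": joint angles; "qvel": joint speeds; "joint_torque": joint torques, N m; "eef_pos": TCP position; "ee_rot": TCP orientation; "contact_force": force on the tool from outside, world axes, zero at the start; "torque": the same for the moment, N m; "width": finger opening in m.
Only numpy, scipy, OpenCV 4.12 (cv2) and the standard library are available. Lean on these libraries where they do the work, as an engineer would, in place of code of your own. Each camera call takes 0.05 s, during which the arm holds its last target.

TASK

Some cartons of sweets have been pushed into the low gap under the warming plate and will spoil: click the plate's dial down to off (0), then use the reacher, squeezing its trigger, to fish out every carton and set them all in the wooden tray. Keep your fingers off the cartons, which may be hot, and do not put the reacher under the plate unless the dial is off. When all cartons are in the tray, put the reacher back on its rest and set the dial to 2 (keep warm); leave the other things on the counter where they are.

Things in the scene. Friction and masses are not known exactly. Their poses are not given: they have to be found in the camera images.
- gap_front (a point): Warming plate: fixed steel slab 210 x 480 mm (x, y), top 108 mm high, with a canister and a dish on it. The gap under it is 82 mm high, open only to the front (-x). This point is on the counter below the middle of the slab's front edge, x into the gap; inner faces of the side panels at y = +-224 mm, of the back panel at x = 194 mm.
- dial (a joint): The plate's dial, rad: 0 at off (marked by a bar), growing clockwise seen from above; click stops every 0.419 rad (24 degrees), settings 0 to 5 (k dots at setting k), end stops just past 0 and 5. A click takes about 0.1 N m; let go, the dial settles in the nearest click stop. It starts at 3, 4 or 5.
- dial_grip (a point): Middle of the dial's black grip bar, on its axis, 79 mm above the counter; bar 46 mm long, 14 wide, from 57 to 90 mm high, on a disc 47 mm across. x points along the bar to the white pointer end and turns with the dial. The axis is at x = -110, y = -270 mm from gap_front, on a grey box 112 x 108 x 50 mm (x, y, z) with a lead.
- reacher_grip (a point): Middle of the reacher's grip; x points along its tube to the jaws, z up. Two grey posts over the tube, 24 mm wide (y), from 26 mm below to 12 mm above here: fixed one behind (outer face x = -30 mm), trigger in front (x = +30 let go). Take them from above across x, 60 mm, and squeeze. Tube axis 38 mm below, flat sole 90 x 50 mm it can stand on 56 mm below. 0.25 kg, balanced under the grip.
- reacher_trigger (a joint): Travel of the reacher's trigger towards the fixed post, m: 0 let go, 0.018 fully squeezed (grip then 42 mm wide). A spring pushes it back with 8 N at 0, 11 N at 0.018. Both jaws close with it: it stops near 0.018 when empty, at about 0.012 to 0.015 on a carton 28 to 35 mm thick, 0.004 to 0.009 on a fallen one 50 to 65 mm wide.
- reacher_jaws (a point): Midway between the jaw pads, 190 mm ahead of and 38 mm below the grip point; jaw tips 205 mm ahead of the grip point. Pads 42 mm long, 26 mm high (+-13 mm). Let go: 82 mm apart at mid length, 125 mm over the outsides at the tips. Room between the jaws 70 mm deep from the tips. A carton's end 30 to 45 mm behind the tips is gripped well.
- rest: Aluminium rest for the reacher, fixed on the counter: plate 138 x 86 mm, 4 mm thick, with two flared side rails 17 mm high between which the reacher's sole stands. Origin on the counter under the place of the grip; x points the way the jaws point. At home the grip point is at x = 0, y = 0, 60 mm above the counter.
- tray: Shallow wooden tray, its x axis pointing roughly left, 170 (x) x 270 (y) mm outside, fixed on the counter to the left: floor 4 mm thick, rim 14 mm high and 4 mm thick. Origin on the counter under its centre.
- carton_a_end (a point): Middle of one end face of a printed sweet carton, 30 mm thick (x), 110 mm long (y), 65 mm high (z), about 60 g; the carton's centre lies 55 mm from here along -y. May be absent. At the start it stands upright under the warming plate and this end faces out of the gap.
- carton_b_end (a point): Middle of one end face of a printed sweet carton, 28 mm thick (x), 85 mm long (y), 60 mm high (z), about 60 g; the carton's centre lies 42.5 mm from here along -y. May be absent. At the start it stands upright under the warming plate and this end faces out of the gap.
- carton_c_end (a point): Middle of one end face of a printed sweet carton, 35 mm thick (x), 120 mm long (y), 50 mm high (z), about 60 g; the carton's centre lies 60 mm from here along -y. May be absent. At the start it stands upright under the warming plate and this end faces out of the gap.
- service_bell: Counter bell, 79 mm across, 64 mm high, loose, right, behind the rest; leave it.
- weight_0: Brass scale weight, 38 mm across, 34 mm high, loose, beyond the tray; leave it.
- weight_1: Brass scale weight, 31 mm across, 28 mm high, loose, beyond the tray; leave it.

How it is judged:
On the way, in this order (a step that is already met when the one before it is completed fails the run):
1. the dial is turned down to off (0) (value of joint dial below 0.12 rad), for 0.3 s.
2. with the dial off, every carton is in the tray (value of joint dial below 0.12 rad and x of carton_a in the frame of tray between -0.06 and 0.06 m and y of carton_a in the frame of tray between -0.125 and 0.125 m and height (world z) of each of carton_a, carton_b, carton_c below 0.05 m and x of carton_b in the frame of tray between -0.06 and 0.06 m and y of carton_b in the frame of tray between -0.125 and 0.125 m and x of carton_c in the frame of tray between -0.06 and 0.06 m and y of carton_c in the frame of tray between -0.125 and 0.125 m), for 0.3 s.
At the end, for the whole second after the job is handed in: Every carton present is in the tray (its underside's middle within 60 mm of the tray's along x, 125 mm along y); the reacher stands upright between the rails of its rest, jaws as at first, within 30 mm lengthwise and 15 mm sideways of home; the dial is in click stop 2 (within 0.12 rad) (x of carton_a in the frame of tray between -0.06 and 0.06 m and y of carton_a in the frame of tray between -0.125 and 0.125 m and height (world z) of each of carton_a, carton_b, carton_c below 0.05 m and x of carton_b in the frame of tray between -0.06 and 0.06 m and y of carton_b in the frame of tray between -0.125 and 0.125 m and x of carton_c in the frame of tray between -0.06 and 0.06 m and y of carton_c in the frame of tray between -0.125 and 0.125 m and x of reacher_grip in the frame of rest between -0.03 and 0.03 m and y of reacher_grip in the frame of rest between -0.015 and 0.015 m and z of reacher_grip in the frame of rest between 0.052 and 0.068 m and angle between reacher_grip's own z axis and vertical below 0.12 rad and angle between the x axis of reacher_grip and the x axis of rest, either way round below 0.2 rad and x of reacher_jaws in the frame of rest above 0.1 m and value of joint dial between 0.717758 and 0.957758 rad); the robot touches nothing.
It fails at once if the fingers touch a carton (contact force between the fingers and carton_a above 1 N or contact force between the fingers and carton_b above 1 N or contact force between the fingers and carton_c above 1 N).
It fails at once if the reacher's jaws are under the warming plate while its dial is not off (value of joint dial above 0.2 rad and x of reacher_jaws in the frame of gap_front between 0.01 and 0.2 m and y of reacher_jaws in the frame of gap_front between -0.21 and 0.21 m).
It fails at once if another thing on the counter is moved more than 30 mm (distance of any of service_bell, weight_0, weight_1 from where it was at the start of the episode above 0.03 m).
Of carton_a, carton_b, carton_c only 2 to 3 are there at a start; the rules pass over those that are not, and their reading is None.
At some moment in a run one of carton_a, carton_b, carton_c may be knocked a few centimetres aside while the robot is not near it.
Once in a run the grip may slacken for a moment while it holds something.
It also fails if it takes over 210 s, if anything falls off the work surface, if the arm or the gripper's body presses on something with over 40 N, if the wrist force passes 120 N, or if a joint passes its speed limit or range.

## Working session

There is one attempt and no reset: what is moved stays moved. The work goes in short steps, each a Python script; the robot and the scene stay as the last script left them, time stands still between calls to the robot, and variables do not carry over. Pictures are saved under pics/ and viewed, and the job is handed in when it is done.

```bash
ls -la; mkdir -p pics; python3 - <<'E'
from cell import env
import cv2, numpy as np
s=env.get_state(); print(s)
for n in ["scene","top","wrist"]:
    im=env.camera(n); cv2.imwrite(f"pics/{n}0.png",im)
    p=env.camera_params(n); print(n,p["mtx"].tolist(),p["R"].round(3).tolist(),p["t"].tolist(), "cam pos",(-p["R"].T@p["t"]).round(3))
print(env.grip_depth)
E
```

```text
total 12
drwxr-xr-x  3 agent agent 4096 Dec  6 20:45 .
drwxr-xr-x 23 root  root  4096 Dec  6 20:45 ..
drwxr-xr-x  2 agent agent 4096 Dec  6 20:45 pics
{'t': 0.0, 'q': array([ 1.07052755,  0.41799555, -0.01030731,  1.61419016,  0.00471285,
        1.1106901 , -0.05299492]), 'qvel': array([-0.00047249,  0.00087471, -0.00149322, -0.00184823, -0.00035674,
        0.00088606,  0.00027858]), 'joint_torque': array([-1.16158848e-03, -8.64452934e+01,  6.78199679e-01, -4.34901094e+01,
        1.91590749e-02,  7.41881988e-03,  1.31065121e-04]), 'eef_pos': array([ 0.27660983, -0.560061  ,  0.23064007]), 'ee_rot': array([-1.39139725,  0.86581737, -0.86398111]), 'contact_force': array([-0.61090776, -0.52007605, -1.31123847]), 'torque': array([0.01433944, 0.02729175, 0.01450101]), 'width': 0.08548317837906741}
scene [[383.7483570370772, 0.0, 282.1087614364378], [0.0, 383.7483570370772, 209.29953801360276], [0.0, 0.0, 1.0]] [[-0.649, -0.761, 0.014], [-0.381, 0.309, -0.872], [0.659, -0.571, -0.49]] [0.394327581609924, 0.2927309543217316, 0.8468468097580178] cam pos [-0.19   0.693  0.665]
top [[432.2180229322789, 0.0, 270.8393152106315], [0.0, 432.2180229322789, 209.0478306689647], [0.0, 0.0, 1.0]] [[0.023, -1.0, 0.016], [-0.985, -0.025, -0.169], [0.17, -0.012, -0.985]] [-0.012323899088761001, 0.5798927377879833, 1.2168347372601227] cam pos [0.365 0.017 1.297]
wrist [[305.7694776690683, 0.0, 278.38698033382184], [0.0, 305.7694776690683, 208.21692647699973], [0.0, 0.0, 1.0]] [[0.443, -0.897, -0.001], [-0.857, -0.423, 0.294], [-0.264, -0.129, -0.956]] [-0.6253965470242112, -0.04025140182312572, 0.3796852406175092] cam pos [ 0.343 -0.529  0.374]
-0.0187
```

View pics/scene0.png

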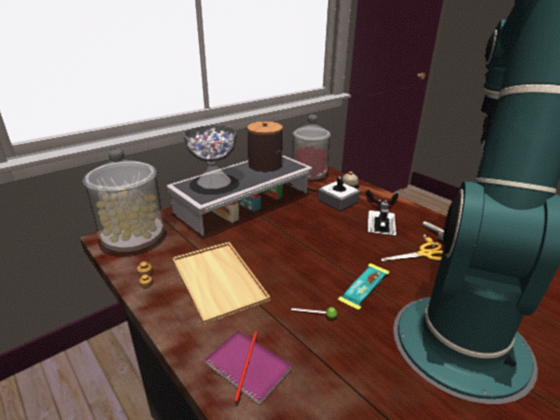

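View pics/top0.png

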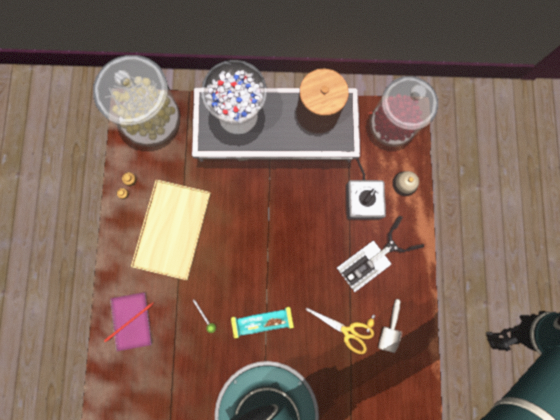

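View pics/wrist0.png

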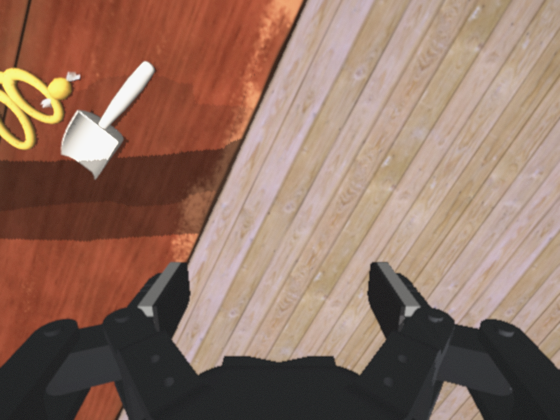

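```bash
cat > h.py <<'E'
import numpy as np, cv2
from scipy.spatial.transform import Rotation as Ro
from cell import env
def down(a):
    c,s=np.cos(a),np.sin(a)
    return Ro.from_matrix(np.array([[c,0,-s],[s,0,c],[0,-1,0]])).as_rotvec()
def ray(p,uv):
    d=np.linalg.inv(p["mtx"])@np.array([uv[0],uv[1],1.]); d=p["R"].T@d
    return -p["R"].T@p["t"], d
def onz(p,uv,z):
    o,d=ray(p,uv); return o+d*((z-o[2])/d[2])
def proj(p,X):
    c=p["R"]@np.asarray(X,float)+p["t"]; v=p["mtx"]@c; return v[:2]/v[2]
def snap(name,out):
    p=env.camera_params(name); im=env.camera(name); cv2.imwrite(f"pics/{out}.png",im); 
    return p,im
def zoom(src,out,x0,y0,x1,y1,k):
    im=cv2.imread(f"pics/{src}.png"); cv2.imwrite(f"pics/{out}.png",cv2.resize(im[y0:y1,x0:x1],None,fx=k,fy=k,interpolation=cv2.INTER_CUBIC))
E
python3 - <<'E'
from h import *
zoom("top0","top0r",320,170,450,310,4)
zoom("top0","top0p",180,70,380,220,4)
zoom("scene0","scene0p",150,110,450,260,2.6)
p=env.camera_params("top")
for n,uv,z in [("plate FL",(195,157),.108),("plate FR",(358,157),.108),("plate BL",(195,90),.108),("dialaxis",(369,198),.08),("trayTL",(157,181),.014),("trayTR",(210,189),.014),("trayBR",(187,279),.014),("trayBL",(132,267),.014)]:
    print(n,onz(p,uv,z).round(3))
E
```

```text
plate FL [0.715 0.222 0.108]
plate FR [ 0.727 -0.243  0.108]
plate BL [0.917 0.232 0.108]
dialaxis [ 0.614 -0.28   0.08 ]
trayTL [0.664 0.349 0.014]
trayTR [0.643 0.187 0.014]
trayBR [0.372 0.242 0.014]
trayBL [0.403 0.404 0.014]
```

View pics/top0r.png

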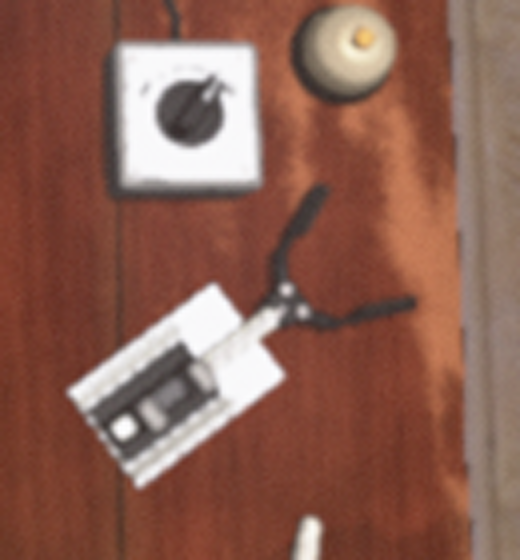

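View pics/top0p.png

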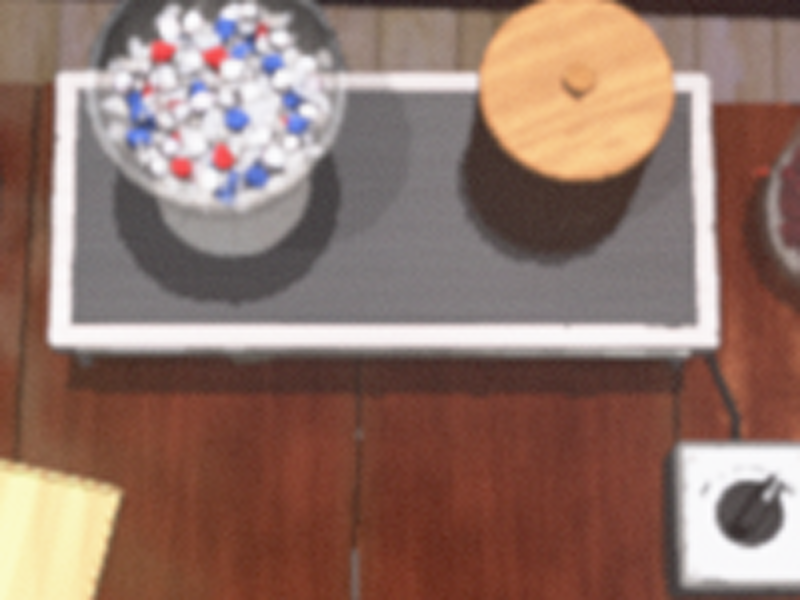

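View pics/scene0p.png

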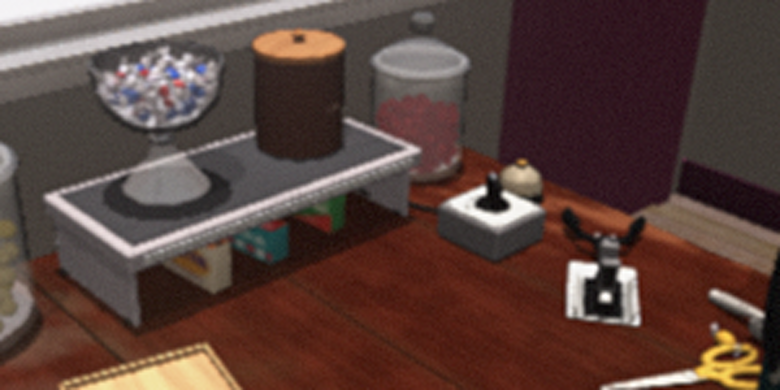

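```bash
python3 - <<'E'
from h import *
p=env.camera_params("wrist"); s=env.get_state()
R=Ro.from_rotvec(s["ee_rot"]).as_matrix()
print("cam in tool",(R.T@(-p["R"].T@p["t"]-s["eef_pos"])).round(4)); print("fwd",(R.T@p["R"].T).round(3))
print(R.round(3))
# go to view: cam over between dial and reacher
for pos,a in [((0.48,-0.28,0.30),np.pi/2),((0.48,-0.28,0.30),-np.pi/2),((0.48,-.28,.3),0)]:
    print(a,env.inverse_kinematics(np.array(pos),down(a)))
E
```

```text
cam in tool [ 0.0009 -0.1433  0.073 ]
fwd [[ 1.    -0.    -0.   ]
 [ 0.    -0.294  0.956]
 [-0.    -0.956 -0.294]]
[[ 0.443 -0.001  0.897]
 [-0.897  0.001  0.443]
 [-0.001 -1.    -0.   ]]
1.5707963267948966 [ 0.97118425  0.2842638  -0.60695239  1.68835863  0.17101425  1.22243919
  1.89519191]
-1.5707963267948966 [ 0.55045358  0.23689063 -0.09270936  1.70224717  0.02328052  1.20352559
 -1.11883779]
0 [ 0.76950931  0.25309535 -0.35627381  1.69483128  0.09346845  1.2103945
  0.39064347]
```

```bash
python3 - <<'E'
from h import *
env.reach(np.array([0.50,-0.26,0.34]),down(-np.pi/2))
p,im=snap("wrist","w1")
import pickle; pickle.dump(p,open("w1.pkl","wb"))
print(env.get_state()["t"],env.get_state()["q"].round(2))
E
```

```text
1.65 [ 0.52  0.23 -0.12  1.63  0.03  1.29 -1.17]
```

View pics/w1.png

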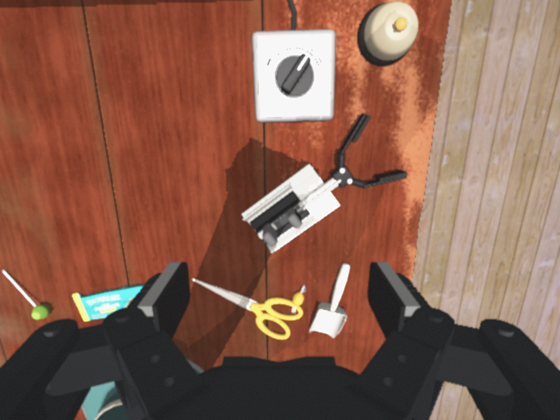

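```bash
python3 - <<'E'
from h import *
zoom("w1","w1d",245,20,345,130,6)
zoom("w1","w1r",230,105,420,260,4)
E
```

```text
(no output)
```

View pics/w1d.png

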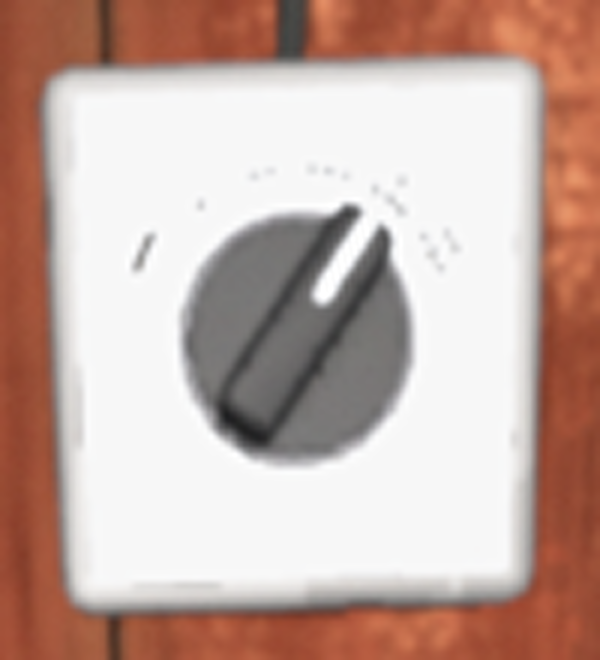

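View pics/w1r.png

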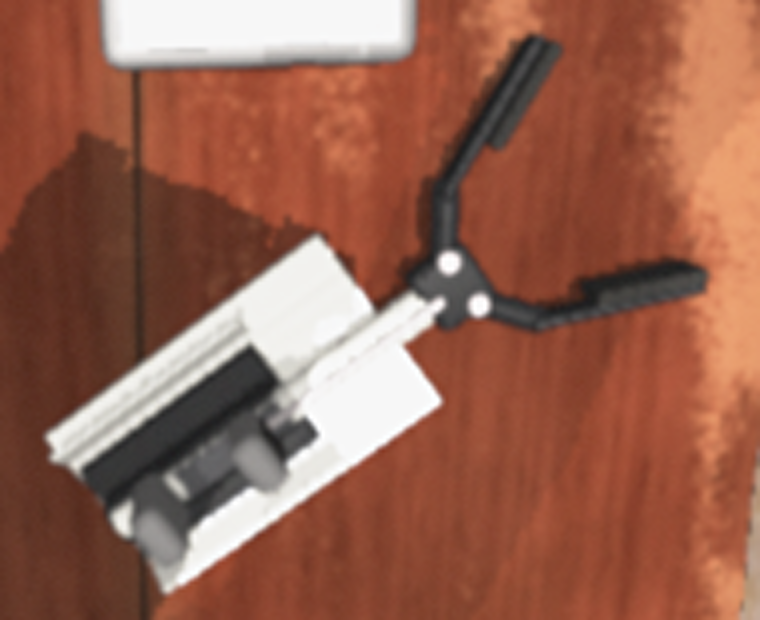

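```bash
python3 - <<'E'
from h import *
import pickle; p=pickle.load(open("w1.pkl","rb"))
Z=lambda u,v:(245+u/6,20+v/6)
print("disc",onz(p,Z(297,338),.055).round(4))
a,b=onz(p,Z(367,222),.09),onz(p,Z(244,426),.09)
print("bar",((a+b)/2).round(4),np.degrees(np.arctan2(*(a-b)[1::-1])),np.linalg.norm(a-b))
for uv in [(50,68),(538,62),(528,600),(75,608)]: print(onz(p,Z(*uv),.05).round(4))
off=onz(p,Z(144,252),.05);print("off",off)
W=lambda u,v:(230+u/4,105+v/4)
c=[onz(p,W(*uv),.004) for uv in [(48,440),(320,236),(440,403),(168,594)]]
for x in c: print("rest",x.round(4))
m=sum(c)/4; d=(c[1]+c[2]-c[0]-c[3]); print("rest ctr",m.round(4),"yaw",np.degrees(np.arctan2(d[1],d[0])),np.linalg.norm(d)/2)
d/=np.linalg.norm(d)
f=onz(p,W(160,545),.072); t=onz(p,W(262,462),.072); print("posts",f.round(4),t.round(4),((f+t)/2).round(4))
j1=onz(p,W(545,42),.022);j2=onz(p,W(703,278),.022); print("tips",j1,j2,(j1+j2)/2, np.linalg.norm(j1-j2))
q=cv2.imread("pics/top0.png"); pt=env.camera_params("top"); T=lambda u,v:(320+u/4,170+v/4)
c=[onz(pt,T(*uv),.004) for uv in [(68,390),(213,284),(286,377),(138,488)]]
m=sum(c)/4; d=(c[1]+c[2]-c[0]-c[3]);print("top rest",m.round(4),np.degrees(np.arctan2(d[1],d[0])),np.linalg.norm(d)/2)
j1=onz(pt,T(318,188),.022);j2=onz(pt,T(412,300),.022); print("tips top",j1,j2,(j1+j2)/2)
E
```

```text
disc [ 0.6196 -0.2838  0.055 ]
bar [ 0.6181 -0.2835  0.09  ] -32.58666848643219 0.04402535210033356
[ 0.6725 -0.2315  0.05  ]
[ 0.6734 -0.3337  0.05  ]
[ 0.5652 -0.3372  0.05  ]
[ 0.5636 -0.2344  0.05  ]
off [ 0.63727092 -0.25085366  0.05      ]
rest [ 0.4139 -0.2026  0.004 ]
rest [ 0.498  -0.3124  0.004 ]
rest [ 0.4296 -0.3634  0.004 ]
rest [ 0.3442 -0.2516  0.004 ]
rest ctr [ 0.4214 -0.2825  0.004 ] yaw -52.5743862332158 0.13951532268048056
posts [ 0.3962 -0.2504  0.072 ] [ 0.4281 -0.287   0.072 ] [ 0.4122 -0.2687  0.072 ]
tips [ 0.57084333 -0.38965513  0.022     ] [ 0.484601   -0.45710479  0.022     ] [ 0.52772216 -0.42337996  0.022     ] 0.10948605300414066
top rest [ 0.4227 -0.2807  0.004 ] -53.176893256963865 0.13815164139329508
tips top [ 0.57046664 -0.38497726  0.022     ] [ 0.48807194 -0.45274173  0.022     ] [ 0.52926929 -0.41885949  0.022     ]
```

```bash
python3 - <<'E'
from h import *
D=np.radians
P=lambda z:np.array([.619,-.283,z])
env.reach(P(.16),down(D(-124.5)))
env.move_linear(P(.064),feed=.1,f_stop=10)
print(env.get_state()["eef_pos"],env.get_state()["q"].round(2))
env.grab(30); s=env.get_state(); print(s["width"],s["contact_force"].round(1),s["t"])
for a in np.arange(-112.5,-28,12):
    env.reach(P(.064),down(D(a))); s=env.get_state(); print(a,s["torque"].round(2),s["eef_pos"].round(3),s["t"])
env.dwell(.3)
env.open(); env.move_linear(P(.20),feed=.2); env.reach(np.array([0.50,-0.26,0.32]),down(-np.pi/2))
p,im=snap("wrist","w2"); import pickle; pickle.dump(p,open("w2.pkl","wb")); zoom("w2","w2d",230,0,360,130,6)
E
```

```text
[ 0.6194242  -0.28318698  0.06474723] [ 0.42  0.69 -0.06  1.58  0.05  0.87 -1.82]
0.013425652977490508 [5.5 7.9 2.6] 4.2833
-112.5 [ 1.55 -0.91  0.09] [ 0.62  -0.281  0.065] 4.5833
-100.5 [ 1.37 -0.93 -0.01] [ 0.62  -0.282  0.065] 4.8833
-88.5 [ 1.23 -0.92 -0.02] [ 0.62  -0.282  0.064] 5.1833
-76.5 [ 1.03 -1.06  0.03] [ 0.62  -0.282  0.065] 5.4833
-64.5 [ 0.79 -1.29  0.11] [ 0.62  -0.282  0.065] 5.7833
-52.5 [ 0.59 -1.56  0.06] [ 0.62  -0.282  0.065] 6.0833
-40.5 [ 0.4  -1.94  0.02] [ 0.621 -0.282  0.065] 6.3833
-28.5 [ 0.25 -2.26 -0.01] [ 0.621 -0.283  0.065] 6.6833
```

View pics/w2d.png

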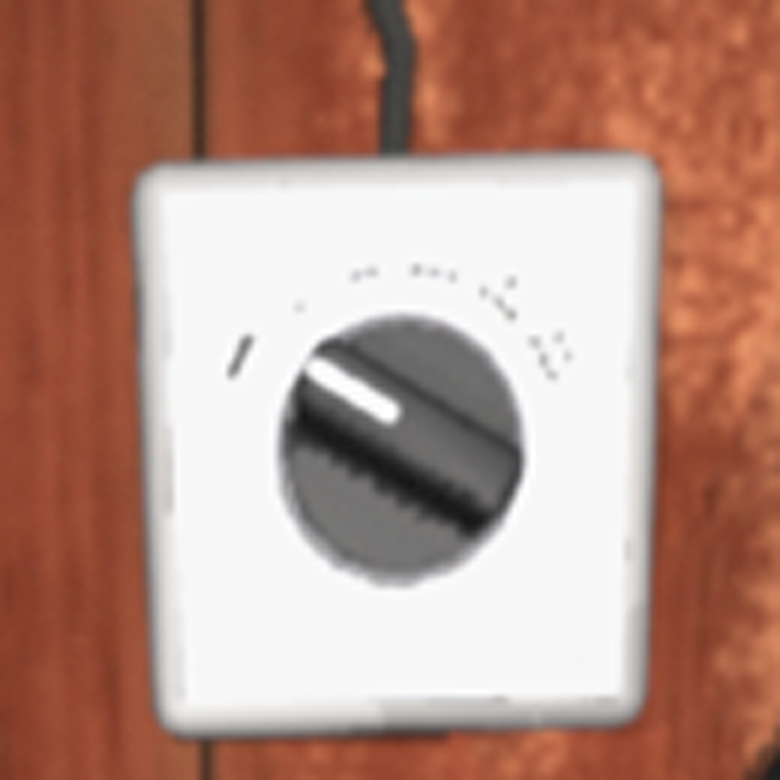

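View pics/w2.png

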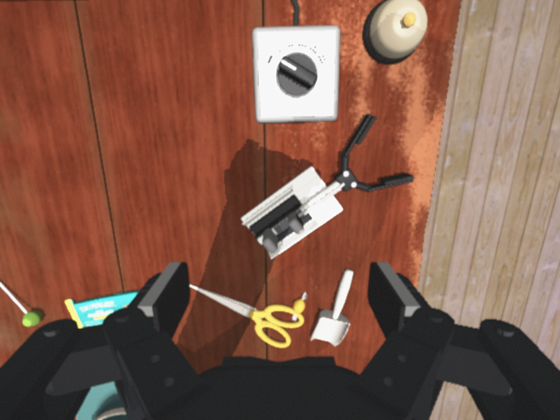

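```bash
python3 - <<'E'
from h import *
def fwd(yaw,t):
    y=np.array([np.cos(t)*np.cos(yaw),np.cos(t)*np.sin(yaw),-np.sin(t)]); z=np.array([np.sin(t)*np.cos(yaw),np.sin(t)*np.sin(yaw),np.cos(t)])
    return Ro.from_matrix(np.column_stack([np.cross(y,z),y,z])).as_rotvec()
for x in (.4,.45,.5,.55,.6):
  for z in (.08,.12,.18):
    for t in (0,.3,.6):
      q=env.inverse_kinematics(np.array([x,0,z]),fwd(0,t))
      if q is not None: print(x,z,t,q.round(2))
E
```

```text
0.5 0.08 0 [-0.91  1.52  0.51  2.57  2.36  1.87  0.57]
0.55 0.08 0 [-1.38  1.99  0.86  2.5   2.32  1.29  0.03]
0.55 0.08 0.3 [-0.47  0.91  0.35  2.57  2.99  1.52  1.24]
0.55 0.08 0.6 [ 0.07  0.53 -0.19  2.52  2.98  0.89  1.71]
0.55 0.12 0 [-1.18  1.69  0.87  2.55  2.46  1.51  0.26]
0.55 0.12 0.6 [-0.09  0.39 -0.01  2.53  3.02  0.75  1.61]
0.55 0.18 0.6 [-0.09  0.2  -0.01  2.51  2.98  0.55  1.66]
0.6 0.08 0 [-1.13  1.71  0.87  2.41  2.46  1.45  0.33]
0.6 0.08 0.3 [-1.1   1.51  1.06  2.48  3.    1.34  0.31]
0.6 0.08 0.6 [-0.08  0.55 -0.01  2.42  3.04  0.8   1.6 ]
0.6 0.12 0 [-1.26  1.89  1.05  2.46  2.53  1.3   0.06]
0.6 0.12 0.3 [ 0.08  0.68 -0.19  2.48  3.04  1.29  1.69]
0.6 0.12 0.6 [-0.08  0.43 -0.01  2.42  3.02  0.68  1.62]
0.6 0.18 0 [-1.11  1.48  1.06  2.52  2.73  1.47  0.37]
0.6 0.18 0.3 [ 0.08  0.48 -0.19  2.5   3.01  1.11  1.68]
0.6 0.18 0.6 [-0.08  0.27 -0.01  2.41  2.99  0.51  1.66]
```

```bash
cat >> h.py <<'E'
def fwd(yaw,t):
    y=np.array([np.cos(t)*np.cos(yaw),np.cos(t)*np.sin(yaw),-np.sin(t)]); z=np.array([np.sin(t)*np.cos(yaw),np.sin(t)*np.sin(yaw),np.cos(t)])
    return Ro.from_matrix(np.column_stack([np.cross(y,z),y,z])).as_rotvec()
E
python3 - <<'E'
from h import *
env.reach(np.array([.5,0,.4]),down(-np.pi/2)); print(env.get_state()["t"])
q=env.inverse_kinematics(np.array([.5,0,.4]),fwd(0,.8)); print(q)
for t in(.3,.45):
  for z in (.12,.16): 
    print(t,z,env.inverse_kinematics(np.array([.58,0,z]),fwd(0,t)))
E
```

```text
10.5083
[ 0.43148024 -0.34278383 -0.40270991  2.19997023 -0.27398123  0.49684006
 -1.38536494]
0.3 0.12 [-0.43502377  0.73142068  0.34981026  2.53824757  3.04934846  1.33687284
  1.32049204]
0.3 0.16 [-0.58804952  0.62979609  0.5309449   2.56006779  3.0951609   1.22123687
  1.25466949]
0.45 0.12 [-0.41897119  0.57148185  0.35087487  2.5197391   3.11201071  1.02830312
  1.36551685]
0.45 0.16 [-0.41736201  0.42618422  0.35140063  2.52412592  3.11242665  0.89772704
  1.41907653]
```

```bash
python3 - <<'E'
from h import *
import pickle
env.reach(np.array([.56,0.0,.3]),fwd(0,.7)); print(env.get_state()["t"],env.get_state()["q"].round(2))
env.reach(np.array([.58,0.0,.14]),fwd(0,.4)); print(env.get_state()["t"],env.get_state()["q"].round(2))
p,im=snap("wrist","w3"); pickle.dump(p,open("w3.pkl","wb"))
snap("scene","s3")
E
```

```text
Traceback (most recent call last):
cell.IKError: the arm cannot take that pose within its joint ranges
```

```bash
python3 - <<'E'
from h import *
import pickle
def tr(x,y,z,t):
    try:
        env.reach(np.array([x,y,z]),fwd(0,t)); print("ok",x,z,t,env.get_state()["t"],env.get_state()["q"].round(2)); return True
    except env.IKError: return False
for a in [(.58,0,.24,.6),(.62,0,.22,.6),(.6,0,.18,.5)]:
    if tr(*a): break
for a in [(.58,0,.14,.4),(.58,0,.12,.3),(.6,0,.12,.3)]:
    if tr(*a): break
p,im=snap("wrist","w3"); pickle.dump(p,open("w3.pkl","wb"))
snap("scene","s3")
E
```

```text
ok 0.58 0.24 0.6 13.275 [-0.97  0.11  0.93  2.43  3.19  0.33  1.42]
ok 0.58 0.14 0.4 14.15 [-0.72  0.66  0.69  2.54  3.18  1.09  1.13]
```

View pics/w3.png

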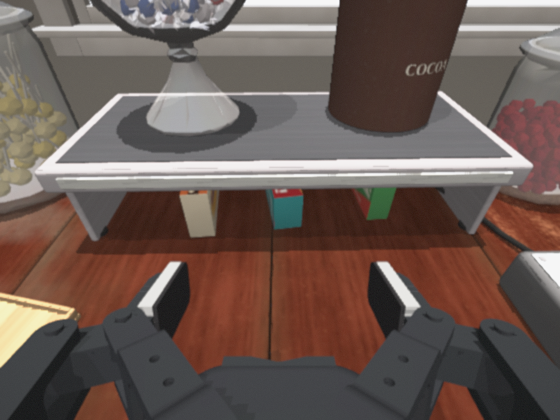

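```bash
python3 - <<'E'
from h import *
zoom("w3","w3z",160,160,420,250,3)
zoom("s3","s3z",190,180,300,230,7)
E
```

```text
(no output)
```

View pics/w3z.png

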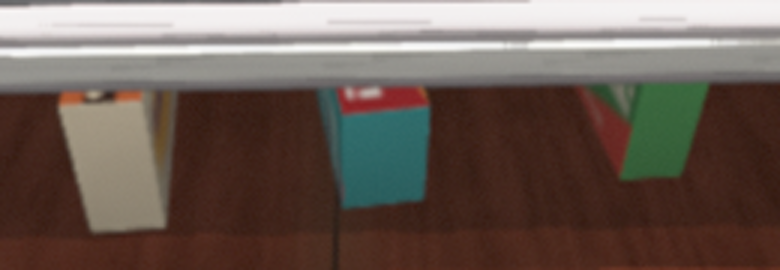

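View pics/s3z.png

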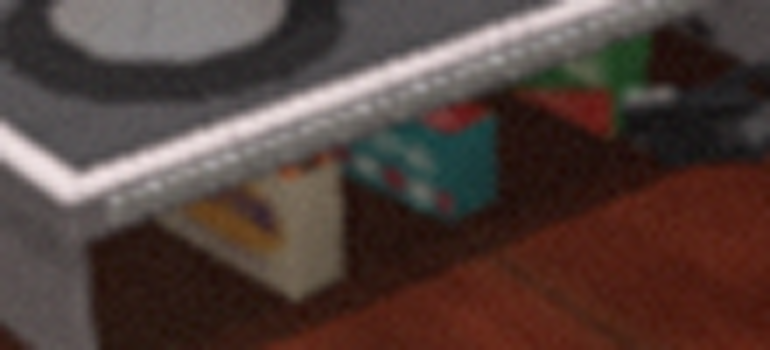

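```bash
python3 - <<'E'
from h import *
import pickle; p=pickle.load(open("w3.pkl","rb")); ps=env.camera_params("scene")
W=lambda u,v:(160+u/3,160+v/3); S=lambda u,v:(190+u/7,180+v/7)
for n,a,b,h in [("cream",(92,232),(165,227),((62,105),(152,100))),("teal",(343,207),(425,201),((340,110),(430,104))),("green",(620,180),(682,177),None)]:
    A,B=onz(p,W(*a),0),onz(p,W(*b),0); d=B-A
    print(n,A.round(3),B.round(3),((A+B)/2).round(3),"w",np.linalg.norm(d).round(3),"normal deg",np.degrees(np.arctan2(d[0],-d[1])).round(1))
    if h:
        # height of top edge midpoint: intersect with vertical plane x = mid x
        m=(np.array(h[0])+h[1])/2; o,dd=ray(p,W(*m)); mx=((A+B)/2)[0]; print("  top z",(o+dd*((mx-o[0])/dd[0])).round(3))
for n,a,b in [("cream",(297,300),(200,238)),("teal",(455,220),(360,187)),("green",(610,135),(535,98))]:
    A,B=onz(ps,S(*a),0),onz(ps,S(*b),0); d=B-A; print(n,A.round(3),B.round(3),np.degrees(np.arctan2(d[1],d[0])).round(1))
for n,uv in [("plateFL",(52,183)),("plateFR",(524,178)),("pannelL foot front",(96,238)),("panR",(473,234))]:
    print(n,onz(p,uv,.088 if 'plate' in n else 0).round(3))
# side edges in wrist view: teal left bottom edge, green left bottom edge
for n,a,b in [("teal",(343,207),(325,120)),("green",(620,180),(577,88)),("cream R",(165,227),(177,95))]:
    A=onz(p,W(*a),0); print(n)
E
```

```text
cream [0.739 0.104 0.   ] [0.741 0.075 0.   ] [0.74 0.09 0.  ] w 0.029 normal deg 5.6
  top z [0.74  0.087 0.065]
teal [0.753 0.003 0.   ] [ 0.757 -0.031  0.   ] [ 0.755 -0.014  0.   ] w 0.035 normal deg 6.0
  top z [ 0.755 -0.014  0.051]
green [ 0.77  -0.116  0.   ] [ 0.772 -0.143  0.   ] [ 0.771 -0.13   0.   ] w 0.027 normal deg 4.0
cream [0.737 0.106 0.   ] [0.816 0.11  0.   ] 2.9
teal [0.751 0.002 0.   ] [0.808 0.019 0.   ] 16.5
green [ 0.772 -0.116  0.   ] [ 0.831 -0.112  0.   ] 4.1
plateFL [0.728 0.225 0.088]
plateFR [ 0.737 -0.254  0.088]
pannelL foot front [0.738 0.219 0.   ]
panR [ 0.744 -0.241  0.   ]
teal
green
cream R
```

```bash
python3 - <<'E'
from h import *
import pickle
pt=env.camera_params("top")
for n,uv in [("lolly tip",(195,301)),("lolly head",(211,328)),("choc TL",(232,317)),("choc TR",(291,309)),("weight",(128,178)),("weight",(122,193))]: print(n,onz(pt,uv,.01).round(3))
u=np.array([.603,-.798,0])
env.reach(np.array([.58,0,.26]),fwd(0,.6))
env.reach(np.array([.5,-.1,.4]),down(np.radians(-120)))
T=np.array([.406,-.26,.2])-u*.03
env.reach(T,down(np.radians(-143)))
p,im=snap("wrist","w4"); pickle.dump(p,open("w4.pkl","wb")); print(env.get_state()["t"],env.get_state()["q"].round(2))
E
```

```text
lolly tip [0.31  0.216 0.01 ]
lolly head [0.235 0.166 0.01 ]
choc TL [0.267 0.106 0.01 ]
choc TR [ 0.293 -0.064  0.01 ]
weight [0.672 0.438 0.01 ]
weight [0.625 0.453 0.01 ]
19.3667 [-0.57  0.33  1.24  2.08 -0.38  0.98 -1.62]
```

View pics/w4.png

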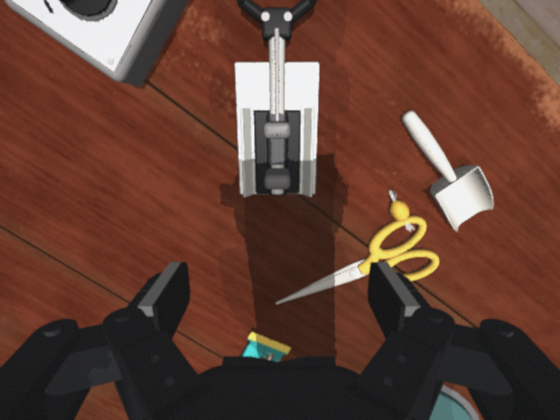

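```bash
python3 - <<'E'
from h import *
zoom("w4","w4z",220,50,340,210,5)
E
```

```text
(no output)
```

View pics/w4z.png

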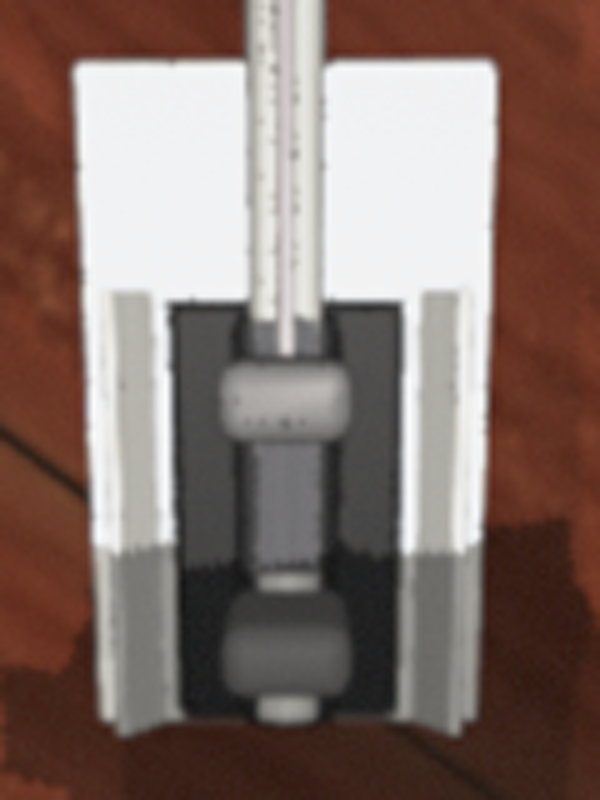

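```bash
python3 - <<'E'
from h import *
import pickle; p=pickle.load(open("w4.pkl","rb"))
W=lambda u,v:(220+u/5,50+v/5)
C=[(75,62),(497,62),(462,718),(100,718)]
c=[onz(p,W(*x),.004) for x in C]; f=(c[0]+c[1])/2; r=(c[2]+c[3])/2
d=(f-r); L=np.linalg.norm(d); d/=L; print("plate",f.round(4),r.round(4),L,"yaw",np.degrees(np.arctan2(d[1],d[0])),"w",np.linalg.norm(c[0]-c[1]),np.linalg.norm(c[2]-c[3]))
m=(f+r)/2; print("ctr",m.round(4))
n=np.array([-d[1],d[0],0])
for nm,uv,z in [("sole front",(287,303),.012),("sole rear",(287,712),.012),("trig top front",(287,365),.07),("trig bottom mid",(287,440),.04),("fixed top front edge",(287,590),.07),("fix rear",(287,697),.04),("fix sides",(223,650),.07),("",(350,650),.07),("trig sides",(222,395),.07),("",(350,395),.07),("rails",(120,295),.021),("",(460,295),.021),("tubefar",(285,5),.022)]:
    X=onz(p,W(*uv),z); print(nm,((X-m)@d).round(4),((X-m)@n).round(4))
E
```

```text
plate [ 0.4644 -0.3367  0.004 ] [ 0.3827 -0.2265  0.004 ] 0.13725752017098575 yaw -53.440453533902875 w 0.08566358610634145 0.08299281624229653
ctr [ 0.4235 -0.2816  0.004 ]
sole front 0.0219 -0.0006
sole rear -0.0652 -0.0014
trig top front 0.011 -0.0009
trig bottom mid -0.0038 -0.0009
fixed top front edge -0.028 -0.0012
fix rear -0.055 -0.0014
fix sides -0.0392 0.0104
 -0.0389 -0.0128
trig sides 0.0059 0.0104
 0.0061 -0.0119
rails 0.023 0.0329
 0.0237 -0.0354
tubefar 0.0758 0.0002
```

```bash
cat >> h.py <<'E'
D=np.radians
d_rest=np.array([np.cos(D(-53.2)),np.sin(D(-53.2)),0]); G_rest=np.array([.4105,-.2657,0.060])
def xd(yaw): return np.array([np.cos(D(yaw)),np.sin(D(yaw)),0])
def st():
    s=env.get_state(); print("t%.1f"%s["t"],"pos",s["eef_pos"].round(4),"w%.4f"%s["width"],"F",s["contact_force"].round(1),"q",s["q"].round(2)); return s
# cross hold: TCP = grip + cx*x - .018 z ; tool angle = yaw-90
CX=-.024
def cpose(G,yaw,cx=CX): G=np.asarray(G,float); return G+cx*xd(yaw)-np.array([0,0,.018]), down(D(yaw-90))
def spose(G,yaw,sx=0.): G=np.asarray(G,float); return G+sx*xd(yaw)-np.array([0,0,.018]), down(D(yaw))
E
python3 - <<'E'
from h import *
p=env.get_state()["eef_pos"]; env.move_linear(np.array([p[0],p[1],.3]),feed=.2)
env.goto_joints([0.55,.237,-.093,1.70,.023,1.2,-1.6])
P,r=cpose(G_rest,-53.2)
env.reach(P+[0,0,.1],r); st()
env.move_linear(P,feed=.1,f_stop=8); st()
env.grab(40); st()
snap("top","t5"); zoom("t5","t5z",320,170,450,310,4)
E
```

```text
t22.6 pos [ 0.3975 -0.2469  0.1431] w0.0850 F [0.9 0.  0.1] q [ 0.52  0.25 -0.04  2.08  0.01  0.81 -2.02]
t23.7 pos [ 0.3965 -0.2467  0.0425] w0.0855 F [ 0.4 -0.   0.5] q [ 0.52  0.43 -0.04  2.13  0.03  0.57 -2.03]
t24.3 pos [ 0.3963 -0.2465  0.0422] w0.0232 F [-0.6  0.5  5.7] q [ 0.52  0.43 -0.04  2.13  0.03  0.57 -2.03]
```

View pics/t5z.png

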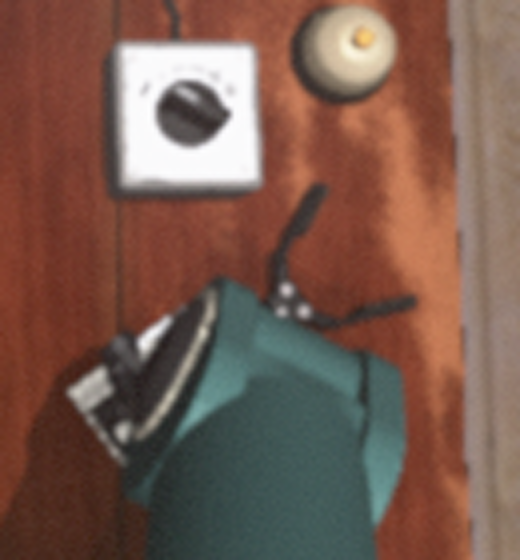

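```bash
python3 - <<'E'
from h import *
P,r=cpose(G_rest+[0,0,.14],-53.2); env.move_linear(P,feed=.2); 
E_a=np.array([.740,.090,0]); yaw=4.
Gf=E_a-.166*xd(yaw); Gf[2]=.0585
Gp=Gf-.10*xd(yaw)
P,r=cpose(Gp+[0,0,.12],yaw); env.reach(P,r); st()
snap("scene","s6"); zoom("s6","s6z",170,150,410,270,3.3)
P,r=cpose(Gp,yaw); env.move_linear(P,feed=.15); st()
snap("top","t6"); zoom("t6","t6z",180,120,380,270,4)
E
```

```text
t26.4 pos [0.4509 0.0683 0.1604] w0.0235 F [ 0.4 -0.6 -2.9] q [ 0.16  0.23 -0.42  2.08  0.13  0.86 -1.84]
t27.4 pos [0.4512 0.0698 0.0411] w0.0233 F [ 0.3  0.4 -2.7] q [ 0.08  0.44 -0.35  2.15  0.27  0.59 -1.97]
```

View pics/s6z.png

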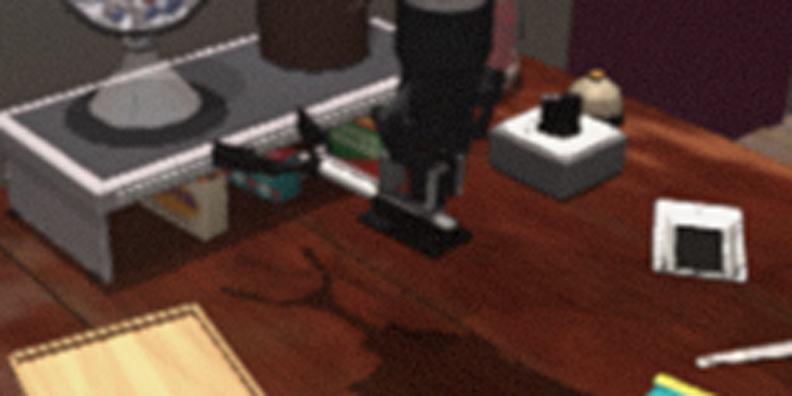

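View pics/t6z.png

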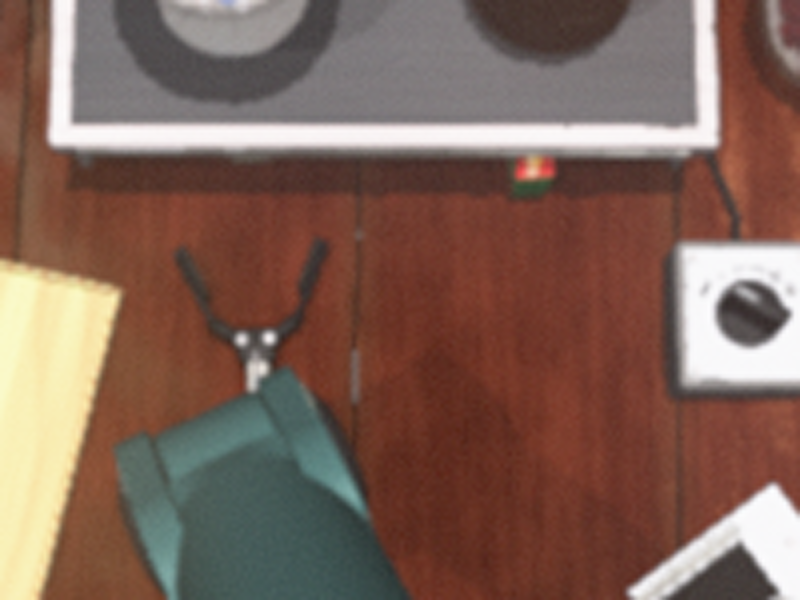

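```bash
python3 - <<'E'
from h import *
p=env.camera_params("top"); T=lambda u,v:(180+u/4,120+v/4)
a,b=onz(p,T(180,250),.03),onz(p,T(322,241),.03); print(a.round(3),b.round(3),((a+b)/2).round(4),np.degrees(np.arctan2((a-b)[0],-(a-b)[1])))
yaw=4;E_a=np.array([.740,.090,0]);print(E_a+(-.166-.1+.205)*xd(yaw), )
m=onz(p,T(256,339),.03);print("pins",m, np.degrees(np.arctan2(*((a+b)/2-m)[1::-1])))
for uv in [(512,196),(551,190),(514,160),(555,157)]: print("green",onz(p,T(*uv),.0 if uv[1]>170 else .06).round(3))
E
```

```text
[0.661 0.141 0.03 ] [0.67  0.035 0.03 ] [0.6656 0.0878 0.03  ] -174.7440983986574
[0.67914859 0.08574486 0.        ]
pins [0.59431877 0.08173003 0.03      ] 4.874981781534509
green [ 0.717 -0.111  0.   ]
green [ 0.723 -0.141  0.   ]
green [ 0.729 -0.106  0.06 ]
green [ 0.732 -0.137  0.06 ]
```

```bash
cat >> h.py <<'E'
def regrasp_to_squeeze(G,yaw,force=40,gz=.056):
    """reacher stands at G (grip), currently cross-held"""
    env.open()
    p=env.get_state()["eef_pos"]; env.move_linear(p+[0,0,.06],feed=.2)
    G=np.array([G[0],G[1],gz]); P,r=spose(G,yaw)
    env.reach(P+[0,0,.06],r); env.move_linear(P,feed=.12,f_stop=8); st()
    env.grab(force); return st()
E
python3 - <<'E'
from h import *
E_a=np.array([.740,.090,0]); yaw=4.
Gf=E_a-.163*xd(yaw); Gf[2]=.0585
P,r=cpose(Gf,yaw); print(env.move_linear(P,feed=.08,f_stop=6)); st()
P,r=cpose(Gf-[0,0,.002],yaw); env.move_linear(P,feed=.05,f_stop=6); st()
snap("scene","s7"); zoom("s7","s7z",170,150,410,270,3.3)
regrasp_to_squeeze(Gf,yaw)
snap("scene","s8"); zoom("s8","s8z",170,150,410,270,3.3)
E
```

```text
False
t28.9 pos [0.5531 0.0769 0.0405] w0.0234 F [-0.  -0.3 -1.6] q [ 0.07  0.58 -0.33  1.9   0.28  0.71 -1.93]
t29.2 pos [0.5534 0.0769 0.0385] w0.0236 F [ 0.2 -0.  -1.7] q [ 0.07  0.58 -0.33  1.9   0.28  0.7  -1.93]
t32.3 pos [0.5776 0.0789 0.0383] w0.0857 F [0.2 0.7 0.2] q [ 0.31  0.69 -0.66  1.83  0.57  0.81 -0.57]
t32.7 pos [0.577  0.0789 0.0393] w0.0451 F [-15.2  -1.3  23.5] q [ 0.31  0.69 -0.66  1.83  0.57  0.81 -0.57]
```

View pics/s7z.png

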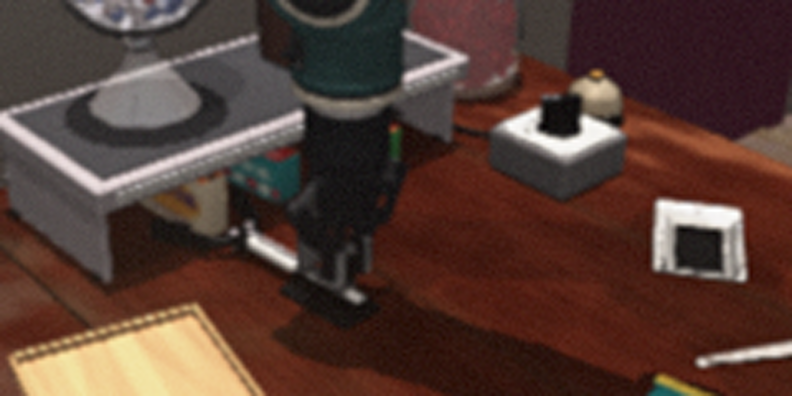

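View pics/s8z.png

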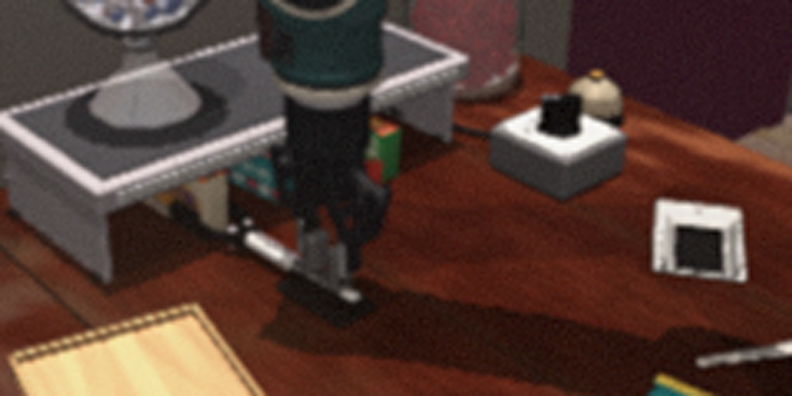

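```bash
python3 - <<'E'
from h import *
import threading
p=env.camera_params("scene"); im=cv2.imread("pics/scene0.png")
zoom("scene0","s0t",160,230,285,330,6)
t=cv2.imread("pics/top0.png"); zoom("top0","t0t",120,170,220,290,6)
yaw=4.
s=env.get_state(); P0=s["eef_pos"]
P,r=spose([0,0,0],yaw)
env.move_linear(P0+[0,0,.003],r,feed=.05); st()
env.move_linear(P0+[0,0,.003]-.155*xd(yaw),r,feed=.1); st()
snap("scene","s9"); zoom("s9","s9z",170,150,410,270,3.3)
E
```

```text
t33.0 pos [0.5771 0.0787 0.0426] w0.0439 F [-0.1  0.1 -2.9] q [ 0.31  0.69 -0.66  1.83  0.56  0.82 -0.57]
t34.7 pos [0.4226 0.0682 0.0423] w0.0441 F [-1.5  0.8 -2.7] q [ 0.38  0.48 -0.71  2.2   0.54  0.63 -0.65]
```

View pics/s9z.png

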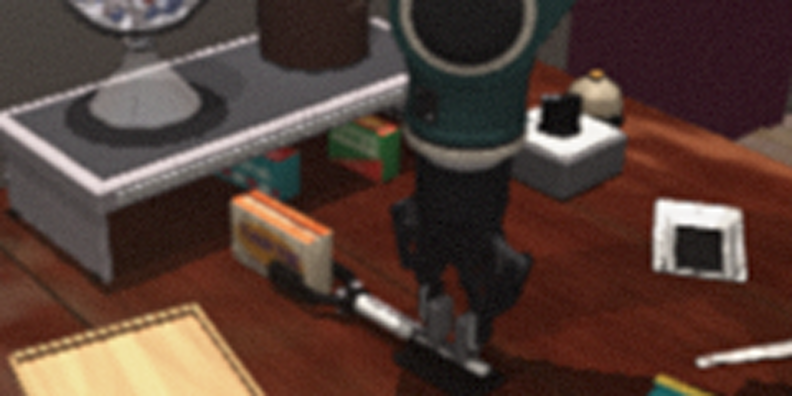

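View pics/s0t.png

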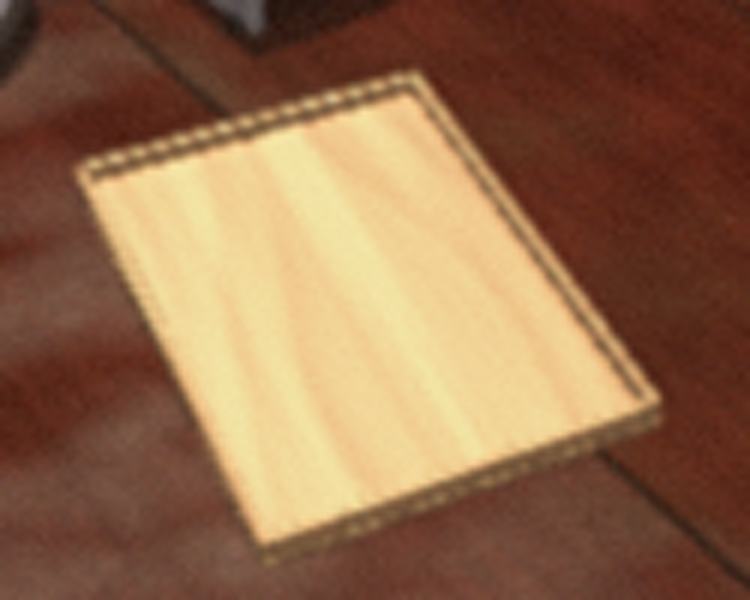

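View pics/t0t.png

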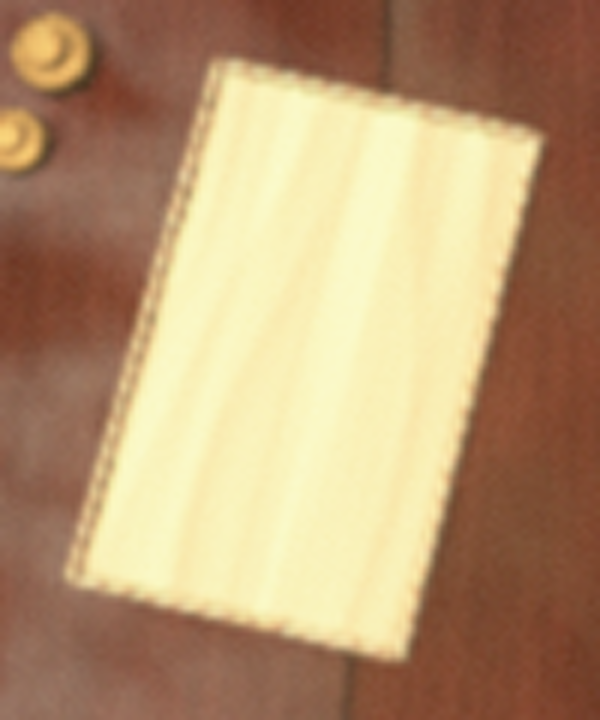

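```bash
python3 - <<'E'
from h import *
for cam,C in [("scene",[(160+u/6,230+v/6) for u,v in [(80,165),(418,72),(658,402),(265,548)]]),("top",[(120+u/6,170+v/6) for u,v in [(217,60),(545,135),(408,658),(70,578)]])]:
    p=env.camera_params(cam); c=[onz(p,x,.014) for x in C]
    for x in c: print(x.round(4))
    e=c[0]+c[3]-c[1]-c[2]; f=c[0]+c[1]-c[2]-c[3]
    print(cam,(sum(c)/4).round(4),"x yaw",np.degrees(np.arctan2(e[1],e[0])),np.degrees(np.arctan2(f[1],f[0]))+90,np.linalg.norm(e)/2,np.linalg.norm(f)/2)
E
```

```text
[0.6664 0.3518 0.014 ]
[0.631  0.1867 0.014 ]
[0.3687 0.2443 0.014 ]
[0.401 0.409 0.014]
scene [0.5168 0.298  0.014 ] x yaw 78.39674469366169 77.72979920904035 0.16832523582586725 0.27002912779824084
[0.6667 0.3514 0.014 ]
[0.6323 0.1841 0.014 ]
[0.3706 0.2386 0.014 ]
[0.4053 0.4053 0.014 ]
top [0.5187 0.2948 0.014 ] x yaw 78.31219014035216 78.288463062456 0.1705768531956108 0.2670700353448189
```

```bash
cat >> h.py <<'E'
TC=np.array([.518,.2965,0]); TY=78.2
def tpose(xt,yt,z):
    """squeeze-hold TCP such that point .163 ahead of TCP (carton end) is at tray (xt,yt)"""
    P=TC+(xt-.163)*xd(TY)+yt*xd(TY+90); P[2]=z; return P,down(D(TY))
E
python3 - <<'E'
from h import *
s=env.get_state(); z0=s["eef_pos"][2]
env.move_linear(s["eef_pos"]+[0,0,.03],feed=.15)
P,r=tpose(-.035-.11,.068,z0+.03); env.reach(P,r); st()
P,r=tpose(-.035,.068,z0+.03); env.move_linear(P,r,feed=.12); st()
snap("scene","s10"); zoom("s10","s10z",140,200,400,350,3)
snap("top","t10"); zoom("t10","t10z",110,160,310,310,4)
E
```

```text
t36.3 pos [0.3884 0.0091 0.0721] w0.0438 F [-0.2 -0.4 -4. ] q [ 0.84  0.49 -1.09  2.27  0.66  0.74  0.65]
t37.4 pos [0.4108 0.116  0.0722] w0.0442 F [ 0.2 -0.  -3.5] q [ 0.53  0.54 -1.04  2.19  0.68  0.79  0.4 ]
```

View pics/s10z.png

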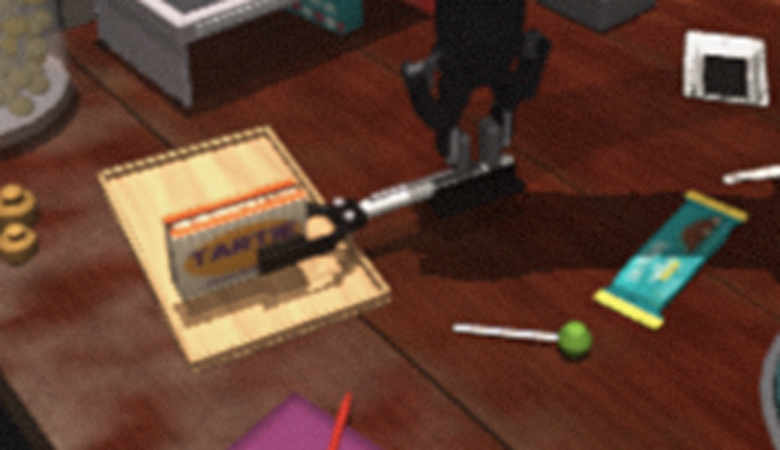

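View pics/t10z.png

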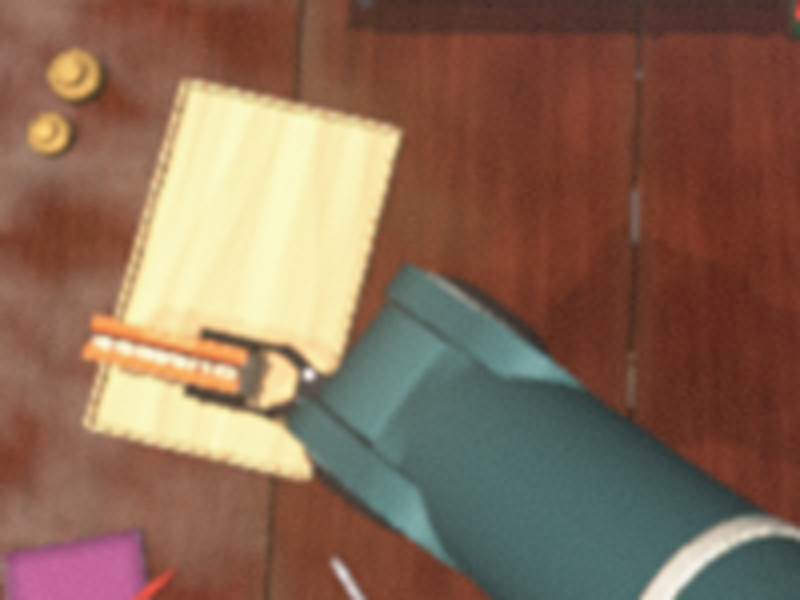

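```bash
cat >> h.py <<'E'
def totray(X):
    v=np.asarray(X)-TC; return np.array([v@xd(TY),v@xd(TY+90),X[2]]).round(4)
E
python3 - <<'E'
from h import *
p=env.camera_params("top"); T=lambda u,v:(110+u/4,160+v/4)
for n,uv,z in [("far",(90,337),.098),("rear",(245,374),.098),("tipL",(190,391),.06),("tipR",(203,334),.06),("pins",(307,375),.06)]: print(n,totray(onz(p,T(*uv),z)))
print("TCP",totray(env.get_state()["eef_pos"]))
E
```

```text
far [0.0727 0.0712 0.098 ]
rear [-0.0379  0.0715  0.098 ]
tipL [0.0053 0.0913 0.06  ]
tipR [0.0072 0.0501 0.06  ]
pins [-0.0724  0.0615  0.06  ]
TCP [-0.1987  0.0679  0.0722]
```

```bash
python3 - <<'E'
from h import *
s=env.get_state(); z0=.0423
P=s["eef_pos"].copy(); P[2]=z0+.001
print(env.move_linear(P,feed=.06,f_stop=4)); st()
snap("scene","s11"); zoom("s11","s11z",140,200,400,350,3)
env.open(); env.dwell(.3); st()
snap("scene","s12"); zoom("s12","s12z",140,200,400,350,3)
E
```

```text
True
t38.0 pos [0.4108 0.1154 0.0438] w0.0441 F [-0.9 -6.1 14.2] q [ 0.48  0.59 -0.98  2.2   0.75  0.74  0.34]
t38.8 pos [0.4104 0.1152 0.0444] w0.0853 F [-0.8 -0.6 -1. ] q [ 0.48  0.58 -0.98  2.2   0.75  0.74  0.35]
```

View pics/s11z.png

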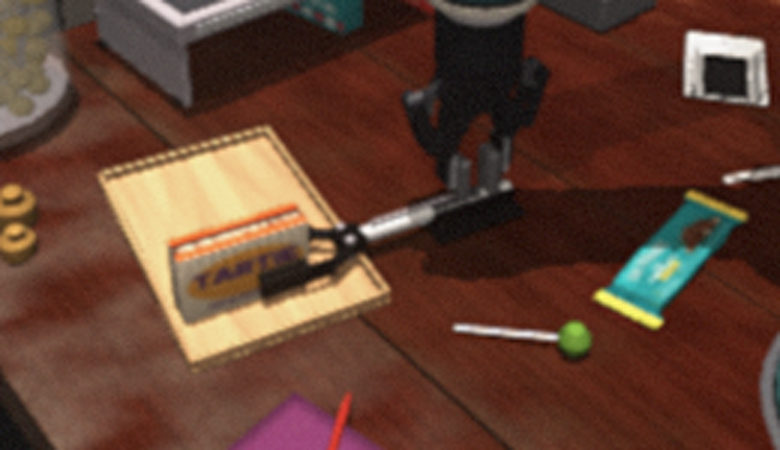

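View pics/s12z.png

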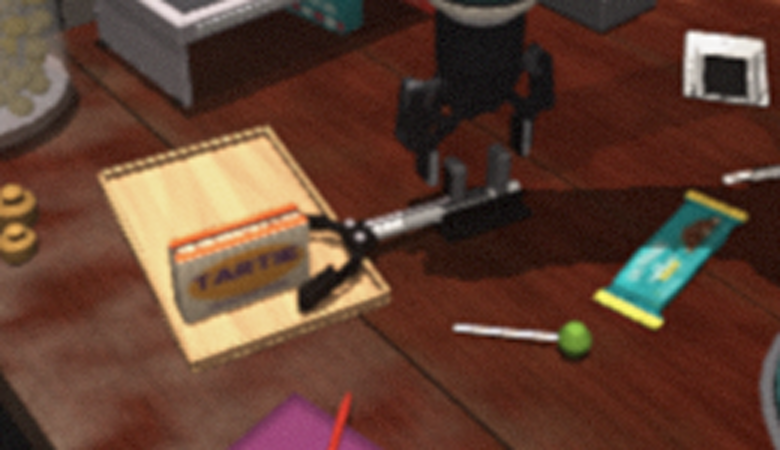

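```bash
cat >> h.py <<'E'
def regrasp_to_cross(G,yaw,gz,force=40):
    """reacher stands at G with gripper open in squeeze pose"""
    p=env.get_state()["eef_pos"]; env.move_linear(p+[0,0,.06],feed=.2)
    G=np.array([G[0],G[1],gz]); P,r=cpose(G,yaw)
    env.reach(P+[0,0,.06],r); env.move_linear(P,feed=.12,f_stop=8); st()
    env.grab(force); return st()
E
python3 - <<'E'
from h import *
G=env.get_state()["eef_pos"].copy()
regrasp_to_cross(G,TY,.060)
s=env.get_state(); env.move_linear(s["eef_pos"]+[0,0,.10],feed=.15)
snap("scene","s13"); zoom("s13","s13z",140,150,400,350,3)
snap("top","t13"); zoom("t13","t13z",110,120,380,310,2.9)
st()
E
```

```text
t41.2 pos [0.4056 0.0919 0.0423] w0.0852 F [-0.3  0.2  1.4] q [ 0.27  0.45 -0.65  2.23  0.48  0.6  -0.95]
t41.7 pos [0.4058 0.0916 0.0422] w0.0234 F [-1.5 -1.2  5.6] q [ 0.27  0.45 -0.65  2.23  0.48  0.6  -0.95]
t42.7 pos [0.4052 0.0915 0.1413] w0.0232 F [ 0.7  0.2 -2.7] q [ 0.43  0.25 -0.8   2.17  0.25  0.81 -0.73]
```

View pics/s13z.png

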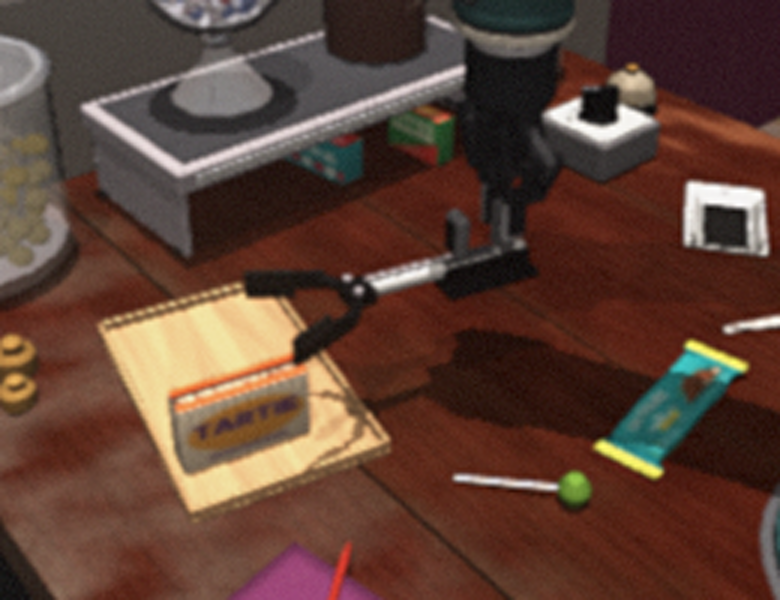

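View pics/t13z.png

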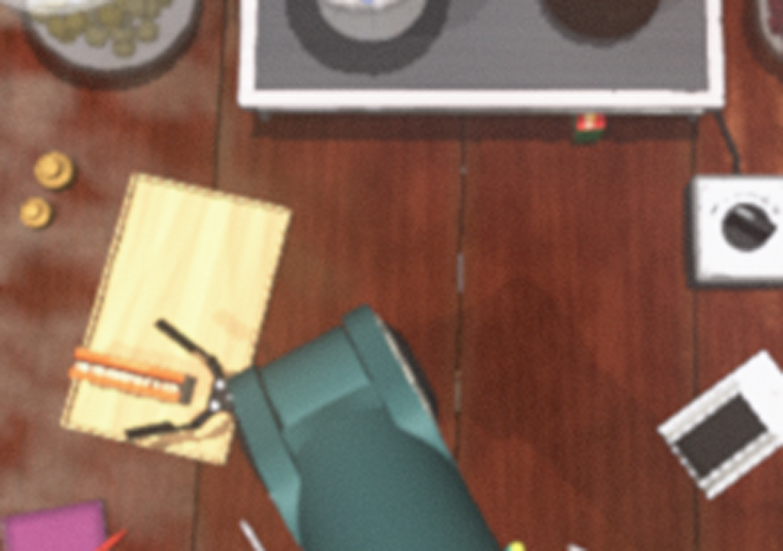

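```bash
python3 - <<'E'
from h import *
zoom("s13","s13c",230,170,300,220,10)
E
```

```text
(no output)
```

View pics/s13c.png

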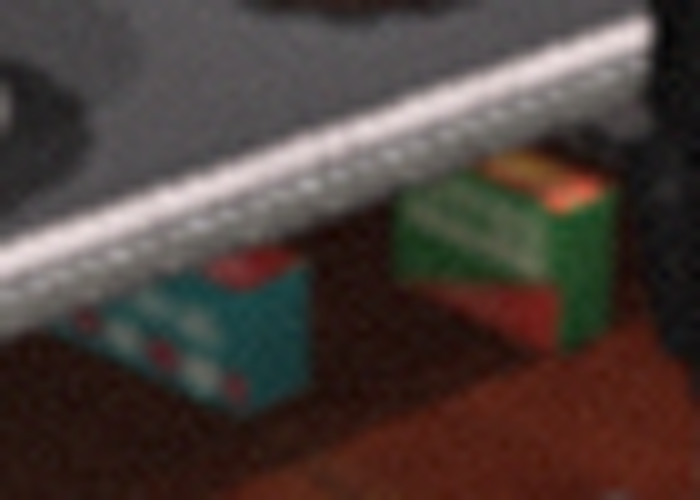

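```bash
python3 - <<'E'
from h import *
p=env.camera_params("scene"); S=lambda u,v:(230+u/10,170+v/10)
for n,a,b,c,h in [("b",(562,353),(612,335),(420,281),.06),("c",(243,415),(308,385),(50,325),.05)]:
    A,B,C=[onz(p,S(*x),0) for x in (a,b,c)]; d=C-A
    print(n,A.round(3),B.round(3),"end",((A+B)/2).round(3),"w",np.linalg.norm(A-B).round(3),"edge",np.degrees(np.arctan2(d[1],d[0])).round(1),np.linalg.norm(d).round(3))
# b top edges
A,B=[onz(p,S(*x),.06) for x in ((552,212),(617,185))]; print("b top",A.round(3),B.round(3)); C=onz(p,S(485,160),.06); 
T=lambda u,v:(110+u/2.9,120+v/2.9); pt=env.camera_params("top")
for uv,z in [((574,142),0),((603,137),0),((576,124),.06),((607,121),.06),((577,133),.06)]: print(onz(pt,T(*uv),z).round(3))
zoom("t13","t13b",290,140,340,180,14)
E
```

```text
b [ 0.716 -0.112  0.   ] [ 0.715 -0.135  0.   ] end [ 0.715 -0.123  0.   ] w 0.023 edge 3.5 0.076
c [0.752 0.004 0.   ] [ 0.755 -0.026  0.   ] end [ 0.753 -0.011  0.   ] w 0.031 edge 8.6 0.098
b top [ 0.714 -0.104  0.06 ] [ 0.716 -0.136  0.06 ]
[ 0.718 -0.111  0.   ]
[ 0.724 -0.142  0.   ]
[ 0.72  -0.107  0.06 ]
[ 0.724 -0.139  0.06 ]
[ 0.711 -0.108  0.06 ]
```

View pics/t13b.png

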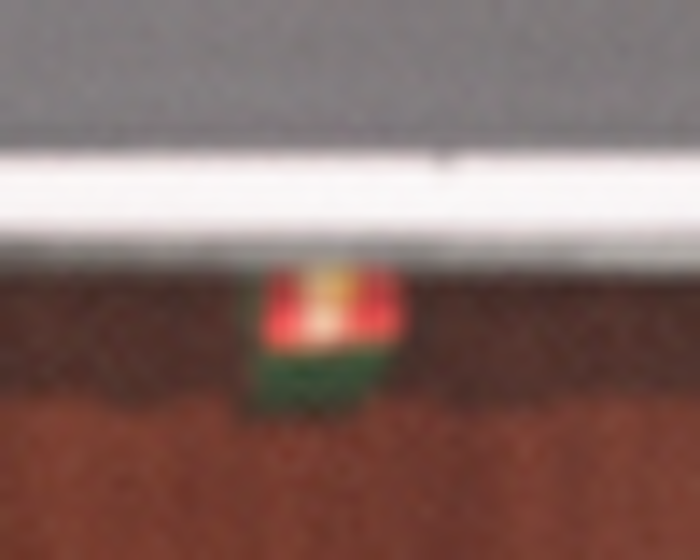

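```bash
cat >> h.py <<'E'
def pregap(E,yaw,ins=.163):
    Gf=np.array(E,float)-ins*xd(yaw); Gf[2]=.0585; Gp=Gf-.10*xd(yaw)
    P,r=cpose(Gp+[0,0,.12],yaw); env.reach(P,r)
    P,r=cpose(Gp,yaw); env.move_linear(P,feed=.15); st()
    return Gf,Gp
E
python3 - <<'E'
from h import *
p=env.get_state()["eef_pos"]; env.move_linear(p+[0,-.03,.03],feed=.2)
Gf,Gp=pregap([.717,-.124,0],4.)
snap("scene","s14"); zoom("s14","s14z",170,150,410,270,3.3)
snap("top","t14"); zoom("t14","t14z",180,120,380,270,4)
print("exp tips",Gp+.205*xd(4.))
E
```

```text
t44.8 pos [ 0.4309 -0.1433  0.0404] w0.0232 F [-0.7  0.7 -2.9] q [ 0.6   0.45 -0.4   2.15  0.31  0.59 -1.52]
exp tips [ 0.65914129 -0.12804588  0.0585    ]
```

View pics/t14z.png

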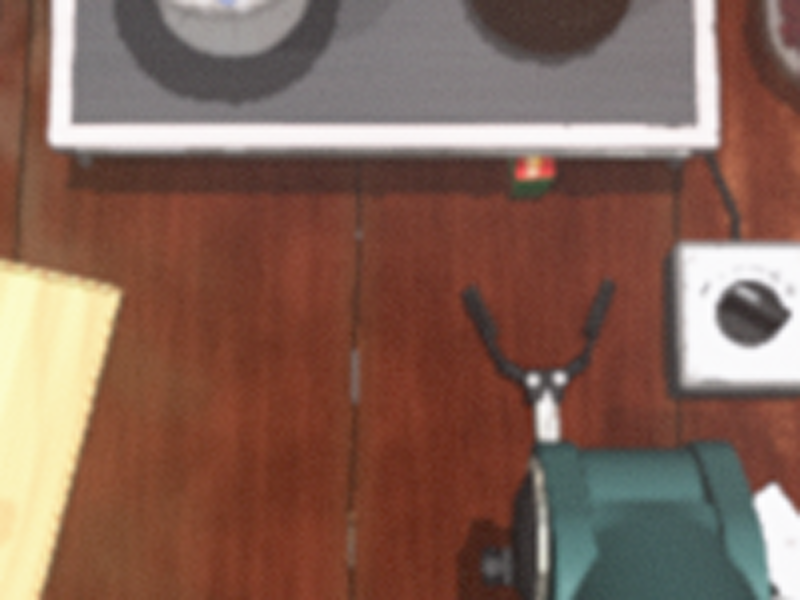

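View pics/s14z.png

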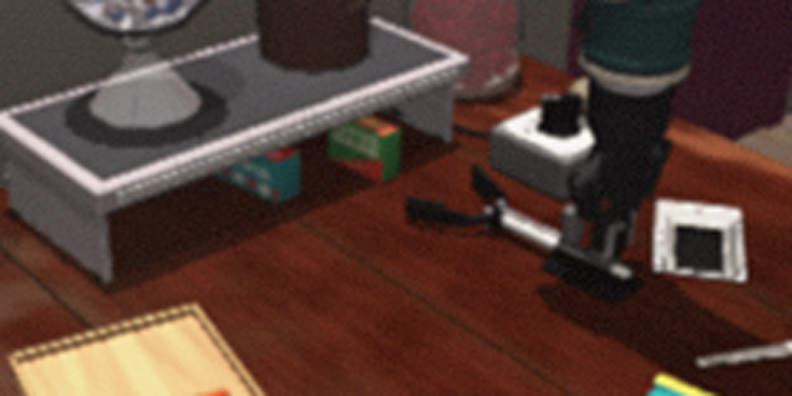

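```bash
python3 - <<'E'
from h import *
p=env.camera_params("top"); T=lambda u,v:(180+u/4,120+v/4)
a,b=onz(p,T(466,289),.03),onz(p,T(609,281),.03);m=onz(p,T(546,379),.03); print(((a+b)/2).round(4),m.round(4),np.degrees(np.arctan2(*((a+b)/2-m)[1::-1])), np.degrees(np.arctan2(-(b-a)[0],-(b-a)[1])))
E
```

```text
[ 0.6409 -0.128   0.03  ] [ 0.5697 -0.1346  0.03  ] 5.360986061861225 -4.770897770148053
```

```bash
python3 - <<'E'
from h import *
E_=np.array([.717,-.124,0]); yaw=4.
Gf=E_-.159*xd(yaw); Gf[2]=.0585
P,r=cpose(Gf,yaw); print(env.move_linear(P,feed=.08,f_stop=6)); st()
P,r=cpose(Gf-[0,0,.002],yaw); env.move_linear(P,feed=.05,f_stop=6)
Gt=Gf-.004*xd(yaw)   # true grip lies ~4 mm behind by the tip measurement
regrasp_to_squeeze(Gt,yaw)
snap("scene","s15"); zoom("s15","s15z",170,150,410,270,3.3)
snap("top","t15"); zoom("t15","t15z",180,120,380,270,4)
E
```

```text
False
t46.4 pos [ 0.534  -0.1369  0.0405] w0.0231 F [ 0.4  0.  -1.7] q [ 0.5   0.58 -0.38  1.92  0.32  0.7  -1.58]
t49.6 pos [ 0.5547 -0.1352  0.0383] w0.0857 F [ 0.2  1.1 -0.1] q [ 0.72  0.69 -0.71  1.86  0.61  0.81 -0.23]
t50.1 pos [ 0.5539 -0.1357  0.0393] w0.0451 F [-14.8  -0.7  25.2] q [ 0.72  0.69 -0.71  1.86  0.61  0.82 -0.23]
```

View pics/s15z.png

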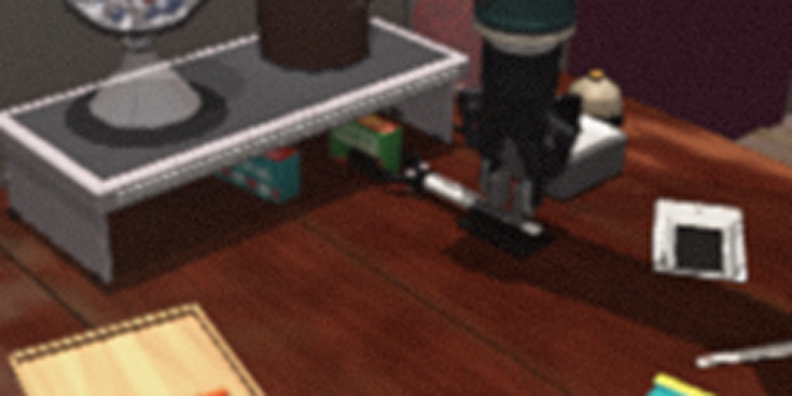

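View pics/t15z.png

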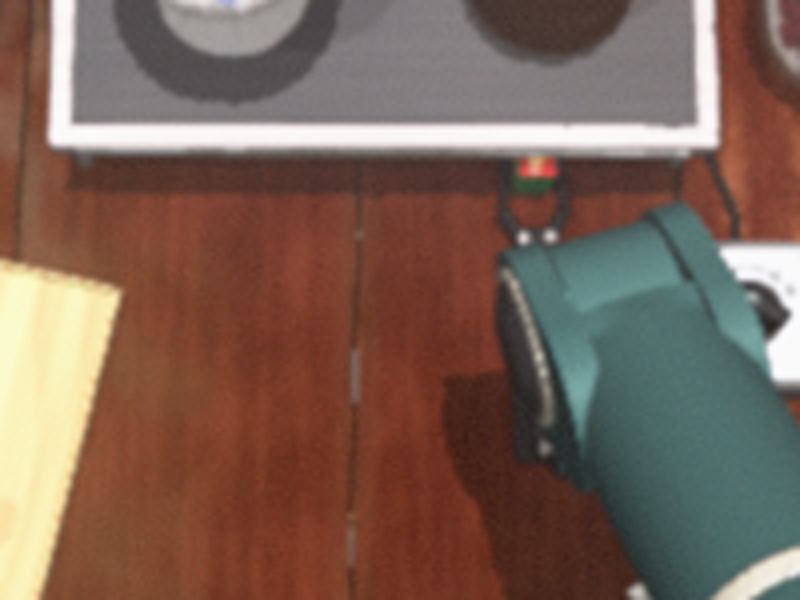

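```bash
cat >> h.py <<'E'
def haul(yaw,back,xr,yt,pre=.11,lift=.03):
    P0=env.get_state()["eef_pos"].copy(); r=down(D(yaw))
    env.move_linear(P0+[0,0,.003],r,feed=.05)
    env.move_linear(P0+[0,0,.003]-back*xd(yaw),r,feed=.12); s=st()
    z0=s["eef_pos"][2]
    env.move_linear(s["eef_pos"]+[0,0,lift],feed=.15)
    P,r=tpose(xr-pre,yt,z0+lift); env.reach(P,r); st()
    return z0
E
python3 - <<'E'
from h import *
z0=haul(4.,.12,-.032,-.005); print("z0",z0)
P,r=tpose(-.032,-.005,z0+.03); env.move_linear(P,r,feed=.12); st()
snap("scene","s16"); zoom("s16","s16z",140,200,400,350,3)
snap("top","t16"); zoom("t16","t16z",110,160,310,310,4)
E
```

```text
t51.6 pos [ 0.4347 -0.144   0.0423] w0.0437 F [-0.6  0.4 -2.8] q [ 0.88  0.54 -0.75  2.14  0.58  0.68 -0.2 ]
t52.7 pos [ 0.4602 -0.0038  0.0716] w0.0434 F [-1.  -1.2 -3.8] q [ 0.82  0.63 -1.08  2.11  0.76  0.86  0.64]
z0 0.04229149626114571
t53.8 pos [0.4829 0.1038 0.0722] w0.0436 F [-0.2 -0.7 -3. ] q [ 0.56  0.67 -1.06  2.03  0.77  0.9   0.44]
```

View pics/s16z.png

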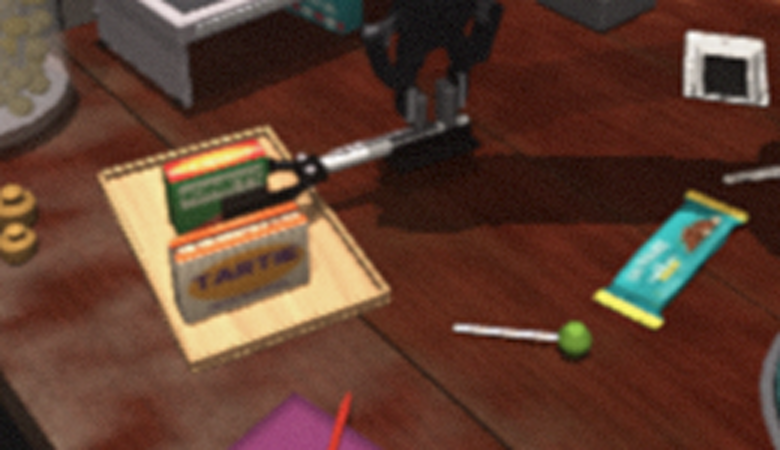

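View pics/t16z.png

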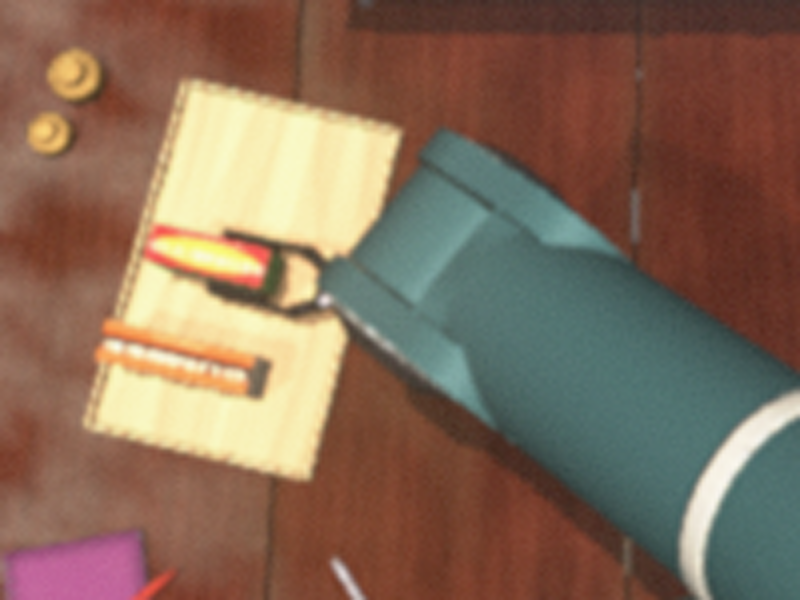

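```bash
python3 - <<'E'
from h import *
z0=.0423
P=env.get_state()["eef_pos"].copy(); P[2]=z0+.001
print(env.move_linear(P,feed=.06,f_stop=4)); st()
env.open(); env.dwell(.3)
snap("scene","s17"); zoom("s17","s17z",140,200,400,350,3)
G=env.get_state()["eef_pos"]-.004*xd(TY)
regrasp_to_cross(G,TY,.060)
s=env.get_state(); env.move_linear(s["eef_pos"]+[0,0,.10],feed=.15)
snap("scene","s18"); zoom("s18","s18z",140,150,400,350,3); zoom("s18","s18c",230,170,300,220,10)
E
```

```text
True
t54.4 pos [0.4829 0.1033 0.0438] w0.0439 F [-0.9 -5.6 13.4] q [ 0.52  0.71 -1.01  2.04  0.82  0.85  0.4 ]
t57.5 pos [0.4769 0.0759 0.0423] w0.0855 F [0.6 0.7 1. ] q [ 0.34  0.55 -0.68  2.08  0.54  0.69 -0.9 ]
t58.1 pos [0.4768 0.0756 0.0423] w0.0236 F [-2.4 -0.8  6.5] q [ 0.34  0.55 -0.68  2.08  0.54  0.69 -0.9 ]
```

View pics/s17z.png

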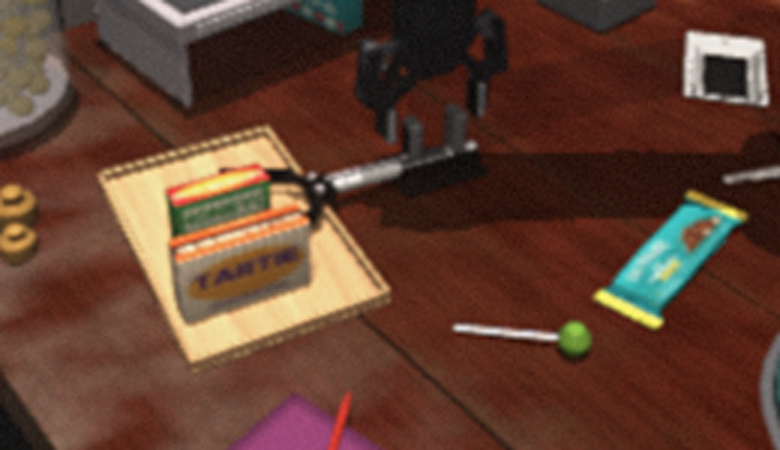

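View pics/s18z.png

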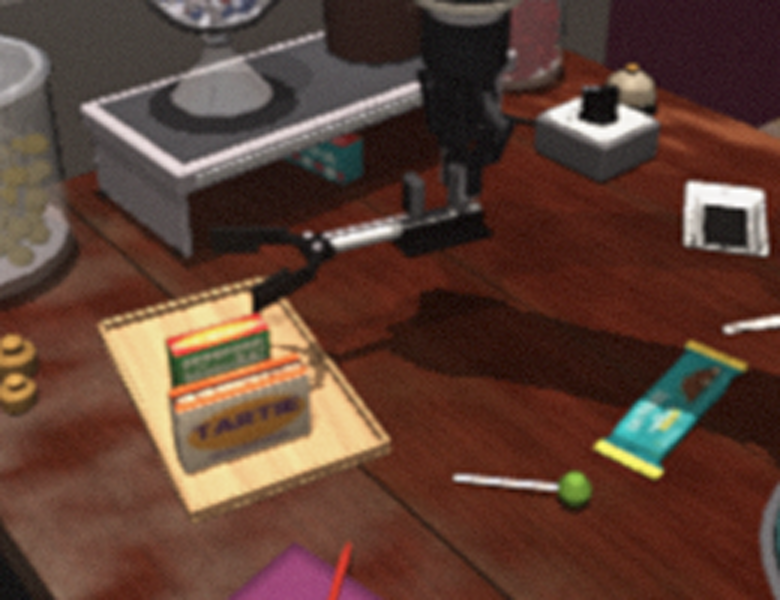

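View pics/s18c.png

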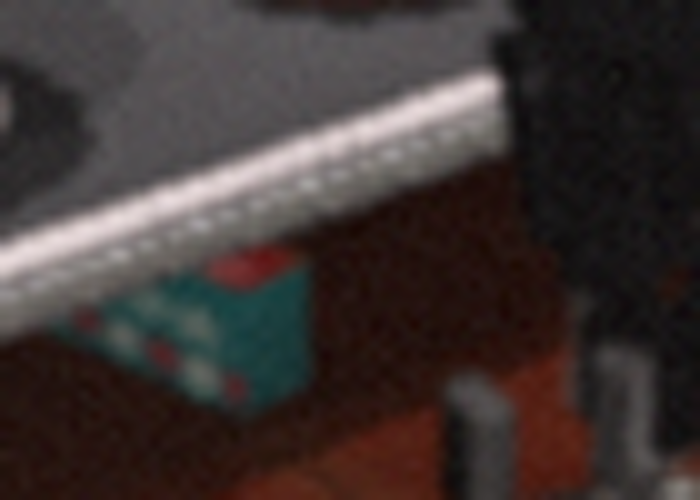

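```bash
python3 - <<'E'
from h import *
p=env.get_state()["eef_pos"]; env.move_linear(p+[0,-.03,.03],feed=.2)
Gf,Gp=pregap([.754,-.0125,0],8.)
snap("top","t19"); zoom("t19","t19z",180,120,380,270,4)
print("exp tips",Gp+.205*xd(8.))
E
```

```text
t61.2 pos [ 0.4699 -0.0521  0.0403] w0.0231 F [-0.5 -0.8 -3. ] q [ 0.43  0.48 -0.46  2.11  0.36  0.62 -1.71]
exp tips [ 0.69656445 -0.02057204  0.0585    ]
```

View pics/t19z.png

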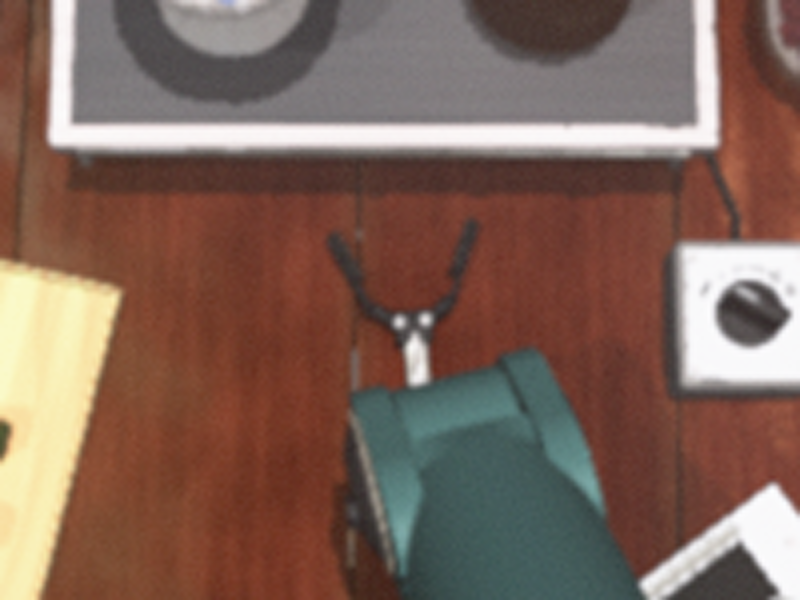

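```bash
python3 - <<'E'
from h import *
p=env.camera_params("top"); T=lambda u,v:(180+u/4,120+v/4)
a,b=onz(p,T(332,236),.03),onz(p,T(474,221),.03);m=onz(p,T(413,321),.03); t=(a+b)/2; print(t.round(4),m.round(4),np.degrees(np.arctan2(*(t-m)[1::-1])),np.degrees(np.arctan2((a-b)[1],(a-b)[0]))-90)
dd=(t-np.array([0.69656,-0.02057,.03])); print("along",dd@xd(8),"lat",dd@xd(98))
yaw=8.; corr=-(dd@xd(8))-.0135
print("corr",corr)
E_=np.array([.754,-.0125,0])
Gf=E_-(.163-corr)*xd(yaw); Gf[2]=.0585
P,r=cpose(Gf,yaw); print(env.move_linear(P,feed=.08,f_stop=6)); st()
P,r=cpose(Gf-[0,0,.002],yaw); env.move_linear(P,feed=.05,f_stop=6)
regrasp_to_squeeze(Gf-corr*xd(yaw),yaw)
snap("scene","s20"); zoom("s20","s20z",170,150,410,270,3.3)
E
```

```text
[ 0.6818 -0.0262  0.03  ] [ 0.611  -0.0349  0.03  ] 7.041686174025239 7.727132827041245
along -0.015396584746106255 lat -0.0035145667107471614
corr 0.0018965847461062547
False
t62.7 pos [ 0.5703 -0.0384  0.0405] w0.0231 F [-0.2 -0.2 -3.3] q [ 0.35  0.61 -0.44  1.87  0.37  0.74 -1.72]
t65.9 pos [ 0.5928 -0.0349  0.0383] w0.0852 F [ 0.1  1.2 -0.2] q [ 0.57  0.75 -0.76  1.8   0.66  0.87 -0.37]
t66.4 pos [ 0.5922 -0.0353  0.0393] w0.0468 F [-14.7  -1.9  23.5] q [ 0.57  0.75 -0.77  1.8   0.66  0.87 -0.37]
```

View pics/s20z.png

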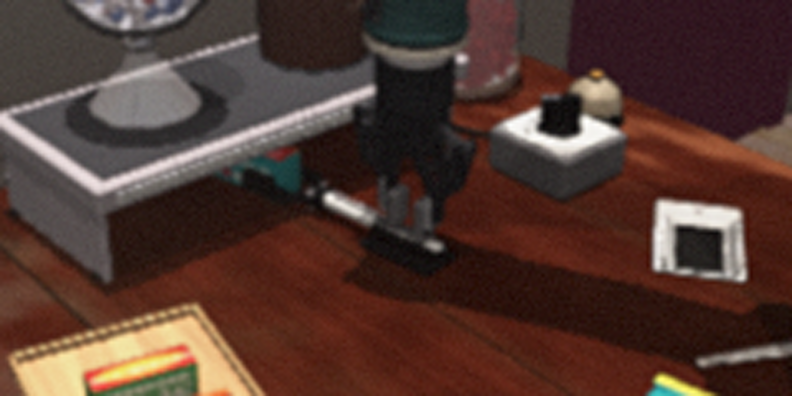

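```bash
python3 - <<'E'
from h import *
z0=haul(8.,.155,-.042,-.070,pre=.12); print("z0",z0)
P,r=tpose(-.042,-.070,z0+.03); env.move_linear(P,r,feed=.12); st()
snap("scene","s21"); zoom("s21","s21z",140,200,400,350,3)
snap("top","t21"); zoom("t21","t21z",110,160,310,310,4)
E
```

```text
t68.1 pos [ 0.4391 -0.0568  0.0424] w0.0457 F [-0.5 -0.1 -2.9] q [ 0.75  0.54 -0.82  2.17  0.64  0.69 -0.37]
t69.5 pos [ 0.5195 -0.0359  0.0717] w0.0456 F [-0.1 -0.  -3.3] q [ 0.84  0.75 -1.1   1.97  0.83  0.97  0.69]
z0 0.042350160788574676
t70.6 pos [0.5445 0.0807 0.0722] w0.0454 F [-0.4  0.5 -3.1] q [ 0.59  0.78 -1.08  1.9   0.83  1.    0.49]
```

View pics/s21z.png

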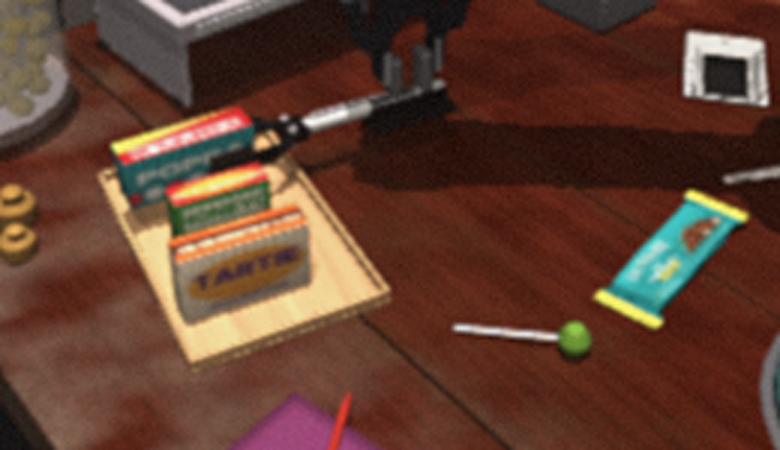

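View pics/t21z.png

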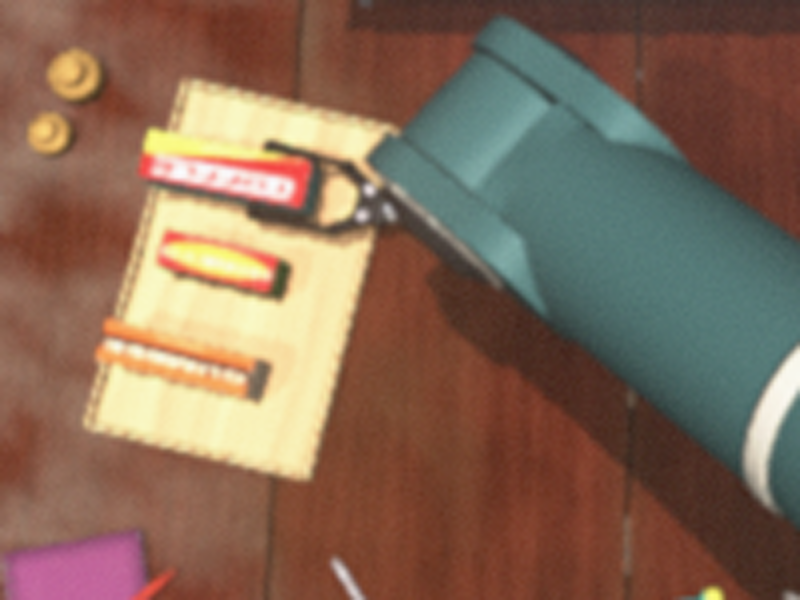

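```bash
python3 - <<'E'
from h import *
p=env.camera_params("top"); T=lambda u,v:(110+u/4,160+v/4)
for n,uv,z in [("c far",(146,152),.083),("c rear",(312,182),.083),("b far",(163,247),.064),("b rear",(282,280),.064),("a far",(100,340),.069),("a rear",(256,380),.069)]: print(n,totray(onz(p,T(*uv),z)))
E
```

```text
c far [ 0.0757 -0.065   0.083 ]
c rear [-0.0447 -0.0711  0.083 ]
b far [ 0.0508 -0.0034  0.064 ]
b rear [-0.0383  0.0001  0.064 ]
a far [0.0744 0.0711 0.069 ]
a rear [-0.0401  0.0733  0.069 ]
```

Fits inside the rim. Lower, release, and regrasp.

```bash
python3 - <<'E'
from h import *
P=env.get_state()["eef_pos"].copy(); P[2]=.0433
print(env.move_linear(P,feed=.06,f_stop=4)); st()
env.open(); env.dwell(.3)
G=env.get_state()["eef_pos"]-.002*xd(TY)
regrasp_to_cross(G,TY,.060)
s=env.get_state(); env.move_linear(s["eef_pos"]+[0,0,.10],feed=.15)
snap("scene","s22"); zoom("s22","s22z",140,150,400,350,3)
snap("top","t22"); zoom("t22","t22z",110,160,310,310,4)
E
```

```text
True
t71.2 pos [0.5444 0.0803 0.0442] w0.0458 F [-1.3 -4.  11.9] q [ 0.56  0.82 -1.04  1.91  0.87  0.96  0.47]
t74.3 pos [0.5389 0.0549 0.0423] w0.0853 F [ 0.  -0.1 -0.2] q [ 0.41  0.65 -0.73  1.94  0.61  0.79 -0.87]
t74.9 pos [0.539  0.0545 0.0423] w0.0236 F [-0.6 -0.9  5.6] q [ 0.41  0.65 -0.73  1.94  0.61  0.79 -0.87]
```

View pics/s22z.png

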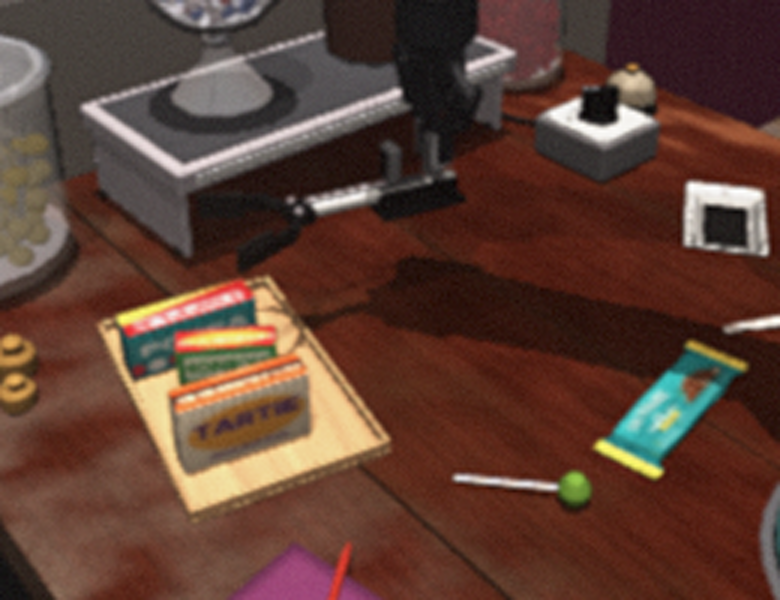

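View pics/t22z.png

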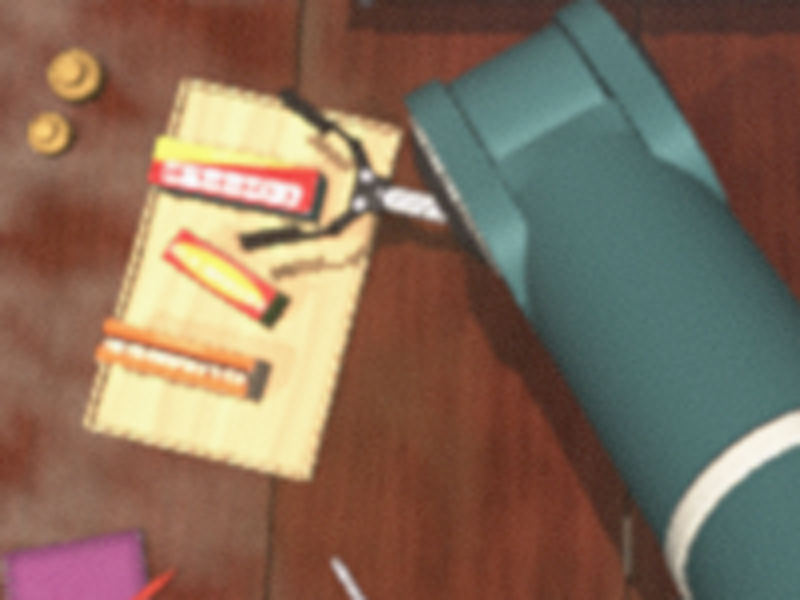

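```bash
python3 - <<'E'
from h import *
p=env.get_state()["eef_pos"]; env.move_linear(p+[-.03,-.05,.08],feed=.2)
P,r=cpose(G_rest,-53.2)
env.reach(P+[0,0,.18],r); st()
env.move_linear(P+[0,0,.03],feed=.15); st()
snap("top","t23"); zoom("t23","t23z",320,170,450,310,4)
snap("scene","s23"); zoom("s23","s23z",300,150,450,260,5)
E
```

```text
t77.9 pos [ 0.3966 -0.2457  0.2216] w0.0231 F [-0.2  0.2 -2.8] q [ 0.92  0.17 -0.48  1.99  0.09  1.   -2.09]
t79.0 pos [ 0.3965 -0.2467  0.0726] w0.0231 F [ 0.7 -0.6 -2.8] q [ 0.85  0.4  -0.42  2.11  0.26  0.67 -2.24]
```

View pics/t23z.png

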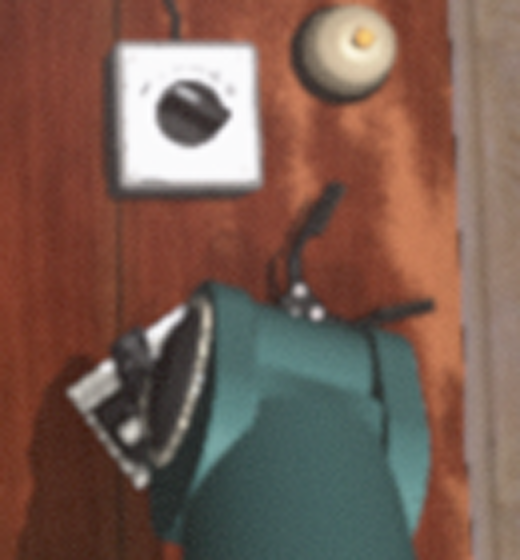

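View pics/s23z.png

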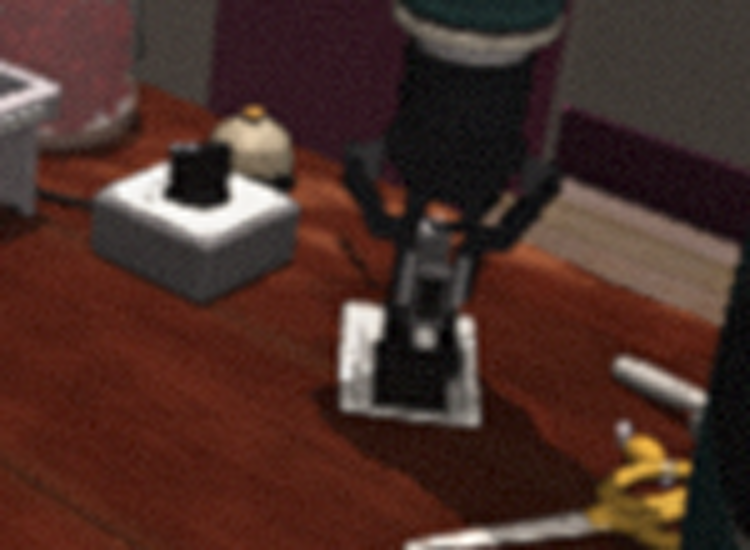

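```bash
python3 - <<'E'
from h import *
p=env.camera_params("top"); T=lambda u,v:(320+u/4,170+v/4)
z=.035
o=[(onz(p,T(*u),z)+onz(p,T(*v),z))/2 for u,v in [((322,187),(414,302))]][0]
opin=onz(p,T(295,300),z)
z=.065
n=(onz(p,T(339,185),z)+onz(p,T(434,304),z))/2; npin=onz(p,T(308,303),z)
print(o.round(4),n.round(4)); d=n-o; print("along",d@d_rest,"lat",d@xd(-53.2+90)); d=npin-opin; print("pin along",d@d_rest,"lat",d@xd(36.8))
E
```

```text
[ 0.5273 -0.4166  0.035 ] [ 0.5238 -0.4197  0.065 ]
along 0.0003823807655520612 lat -0.004661686636285013
pin along -0.0026065653339017716 lat -0.004000410179431066
```

```bash
python3 - <<'E'
from h import *
P,r=cpose(G_rest,-53.2)
print(env.move_linear(P+[0,0,.0005],feed=.04,f_stop=5)); st()
snap("scene","s24"); zoom("s24","s24z",300,150,450,260,5)
env.open(); env.dwell(.2)
p=env.get_state()["eef_pos"]; env.move_linear(p+[0,0,.08],feed=.2)
env.move_linear(p+[0,0,.16]-.03*d_rest,feed=.2)
pw,_=snap("wrist","w25"); import pickle; pickle.dump(pw,open("w25.pkl","wb")); zoom("w25","w25z",200,0,360,210,4)
E
```

```text
True
t79.8 pos [ 0.396  -0.2466  0.0458] w0.0233 F [ 0.4 -1.4  2.3] q [ 0.82  0.45 -0.39  2.12  0.29  0.62 -2.27]
```

View pics/w25z.png

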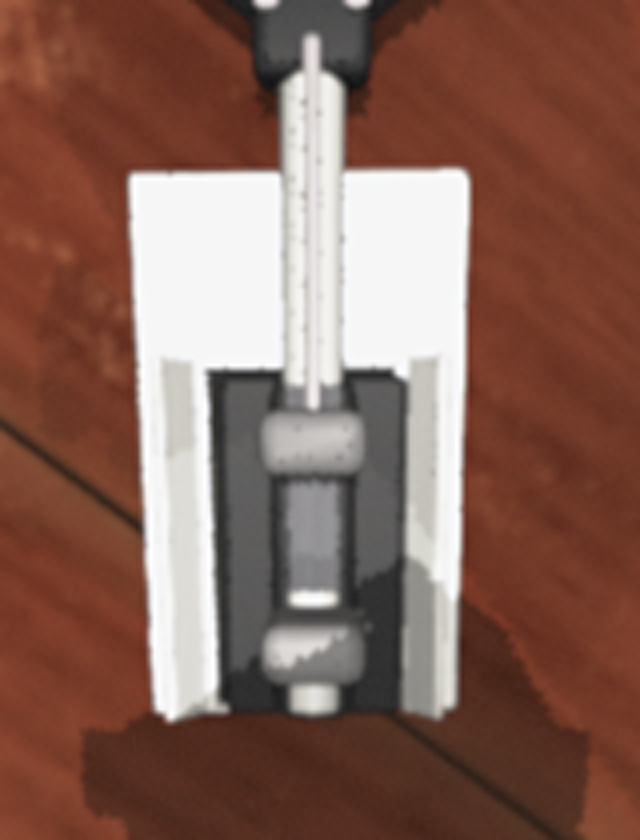

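```bash
python3 - <<'E'
from h import *
P=lambda z:np.array([.619,-.283,z])
p=env.get_state()["eef_pos"]; env.move_linear(p+[0,0,.06],feed=.2)
env.reach(P(.20),down(D(-28.4))); st()
env.move_linear(P(.064),feed=.12,f_stop=10)
env.grab(30); st()
for a in (-40.4,-52.4,-64.4,-76.4): env.reach(P(.064),down(D(a)))
env.dwell(.3); st()
env.open(); env.move_linear(P(.20),feed=.2); env.reach(np.array([0.50,-0.26,0.32]),down(-np.pi/2)); st()
snap("wrist","w26"); zoom("w26","w26d",230,0,360,130,5)
snap("top","t26"); snap("scene","s26")
E
```

```text
t83.8 pos [ 0.6187 -0.2829  0.1998] w0.0855 F [ 0.1 -0.2  0.1] q [ 0.86  0.65 -0.72  1.47  0.45  1.19 -0.43]
t85.7 pos [ 0.62   -0.2836  0.0644] w0.0135 F [ 7.2 -2.3 -2.5] q [ 0.82  0.79 -0.65  1.56  0.55  0.98 -0.5 ]
t87.2 pos [ 0.619  -0.2821  0.0642] w0.0134 F [-1.4  4.6  8.7] q [ 0.7   0.74 -0.47  1.57  0.39  0.93 -1.22]
t89.4 pos [ 0.5    -0.2602  0.319 ] w0.0852 F [-0.9  0.6 -0.5] q [ 0.86  0.28 -0.54  1.64  0.15  1.26 -1.27]
```

View pics/w26d.png

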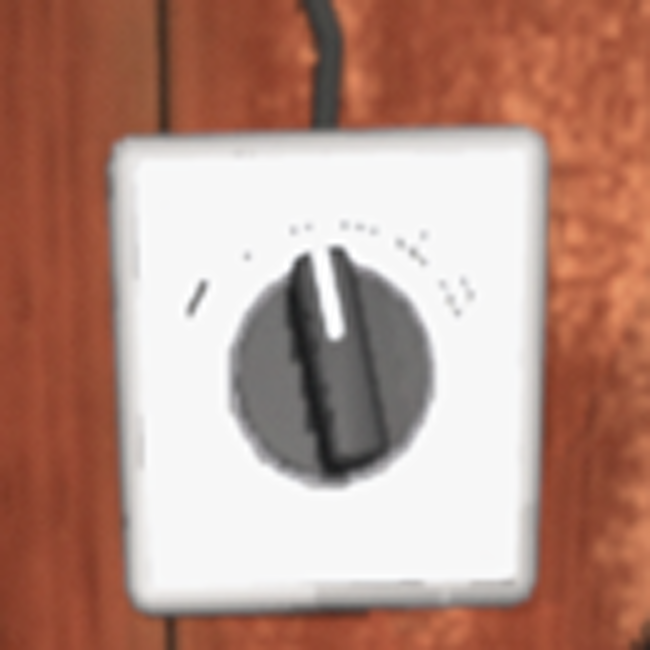

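View pics/t26.png

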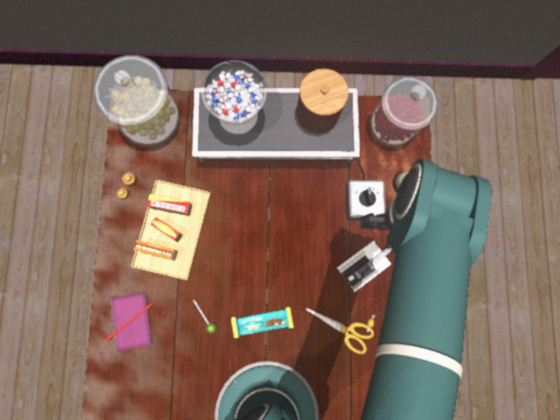

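View pics/w26.png

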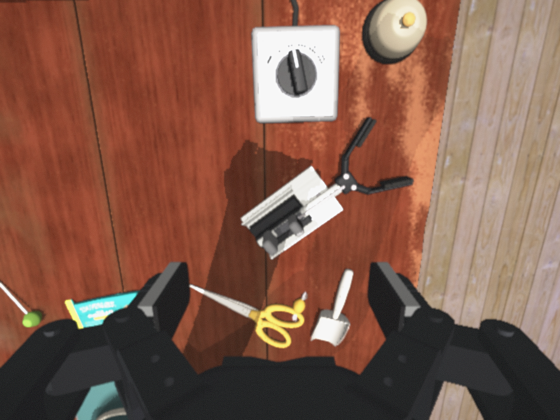

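View pics/s26.png

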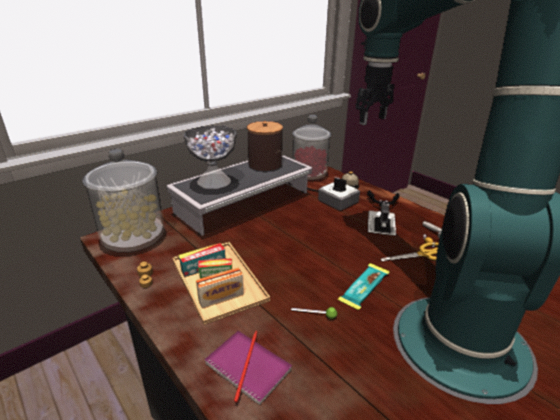

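```bash
python3 - <<'E'
from h import *
p=env.camera_params("wrist"); Z=lambda u,v:(230+u/5,v/5); Z6=lambda u,v:(230+u/6,v/6)
a,b=onz(p,Z(320,250),.09),onz(p,Z(338,335),.09); d=a-b; print(np.degrees(np.arctan2(d[1],d[0])))
a,b=onz(p,Z6(312,366),.09),onz(p,Z6(392,413),.09); d=a-b; print("off was",np.degrees(np.arctan2(d[1],d[0])))
E
```

```text
14.052721944945626
off was 61.906480165119
```

```bash
python3 - <<'E'
from h import *
env.dwell(.5); env.job_done(); print(env.get_state()["t"])
E
```

```text
the job is handed in; nothing more can be done
the job is handed in; nothing more can be done
```

The job is handed in: all three cartons are in the tray, the reacher is back on its rest and the dial is on 2. It took about 90 s of the 210 s; the hand-in gives no verdict, so what follows is from my own pictures.

- **Dial:** it started at 4. I turned it to off before the reacher went under the plate, and set it to 2 at the end. The pointer measured 47.9° clockwise of its off reading, which is two clicks.
- **Cartons:** all three were there. The green one was knocked forward out of the gap part-way through, so I measured it again before taking it. I pulled each out with the reacher; the fingers were only ever on the reacher's posts and the dial. All three stand inside the rim, and the middle one was turned by the opening jaws as I set the last one down.
- **Reacher:** it stands upright between the rails with its jaws open. It sits about 2–3 mm off centre, against a limit of 15 mm. While lowering it the force stop tripped about 3 mm high, probably a rail brushing the sole. It settled when I let go, and the wrist picture after showed no tilt.
- **Other things:** the bell and the weights look unmoved, though I compared them by eye only and the arm half hides the bell in the last top picture.
- **Disagreement:** the top camera read x about 5–8 mm shorter than the wrist camera at the plate. I aimed the jaws with that in mind, and every carton was gripped at the first try.

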